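# Load and latch the blank magazine of a jewellery press

### The job

Load the spring magazine for the press: slide its cover right back, press every aluminium blank lying on the bench flat down into the shaft until it snaps under the catches, one on top of the other, then slide the cover fully shut, hook the latch's loop over the keeper on the cover and push the lever over until it snaps down flat. Leave the other things on the bench where they are.

Things in the scene. Friction and masses are not known exactly. Their poses are not given: they have to be found in the camera images.
- magazine: spring-fed blank magazine bolted to the bench, base plate 100x390x12 mm, with a cover guide, a shaft and a latch stand in a row. Origin: bench level under the shaft's middle. y: long axis, from cover guide (-y) to latch stand (+y); x: short axis, robot side -x; z up. All offsets and heights told elsewhere are in this frame. Guide walls: height 135 mm, y -182..-47. Stand: 128 mm, y 72..197
- shaft_mouth (a point): on the shaft's axis (x = y = 0), height 114 mm, top of its straight part; flared lead-ins go on to 120 mm. Shaft 43 mm (x) by 59 mm (y) inside, of four angle posts; its two x faces have open slots 36 mm wide (y -18..18), so fingers holding a blank along x can go down with it, and shut fingers can press inside. The empty shaft's sprung follower stands at 96 mm
- catch_level (a point): on the shaft's axis, height 98 mm: underside of two sprung pawls that stick 4 mm in from its y faces. A blank laid in the mouth rests on them, its underside at 103 mm; pressed till its top is below 97 mm it snaps under them and stays, top at 98. The next goes on top of it, up to four. Pressing takes about 6 N for the first, rising to 11 N for the fourth
- cover (a joint): flat sliding cover, 40 mm wide, 140 long, 8 thick, top at height 130 mm. 0 = shut over the shaft, against its stop; grows (m) as it slides back to -y; 0.095 = fully open, its front end then at y -35 mm, clear of the shaft. Takes 2 N to slide, stays where left
- cover_grip (a point): centre of the black block on the cover by which it is slid: 24 mm (x), 12 mm (y), 26 mm high, height 130 to 156 mm; x = 0, y = -70 mm when shut, -165 mm when fully open
- keeper_hook (a point): keeper on the cover's front end: steel post 16 mm wide (x), 8 mm thick (y), 15 mm high above the cover's top, with a 3.5 mm lip at its top towards -y. This point: on the post's -y face, 5 mm above the cover's top, where the loop's bar belongs, under the lip, on the side away from the latch stand. At y 46 mm, height 135 mm when the cover is shut. Sprung: gives up to 8 mm to +y, 8 N per mm
- lever (a joint): latch lever hinged on the stand about x. 0 = closed, flat, pointing to +y; grows (rad) as its tip swings up and over towards the shaft; 1.57 upright, 2.4 limit. Stiff, stays where left. With the loop hooked it gets heavier below about 1.3 (about 5 N at the tip) and snaps shut by itself below about 0.5
- lever_pivot (a point): middle of the lever's hinge line: x 0, y 125 mm, height 140 mm
- lever_tip (a point): centre of the lever's grip, a black round bar 14 mm thick, 40 mm long (along x), 66 mm from the pivot and, with the lever flat, 8 mm above it
- loop_bar (a point): middle of the wire loop's end bar (along x, 32 mm long, 5 mm thick). The loop hangs on a pin on the lever: with the lever flat the pin is 13 mm to +y of the pivot and 5 mm below it. Pin to bar 91.5 mm; side wires at x -16 and 16 mm. Swings freely about x; starts raised, leaning back to +y on a stop; pushed past upright it falls towards the keeper by its weight
- loop_tab (a point): centre of the black tab on the loop's end, 12 mm (x) by 14 by 12 mm, 24 mm beyond the bar and 3 mm off its plane; pinch it along x or push it. With the lever at 1.7 or more the bar reaches past the keeper's lip and can lie on the cover behind it, with more room the more the lever leans to the shaft; the lever follows if the loop is pulled
- blank1_mid (a point): a plain aluminium blank, 40 x 56 x 18 mm, 110 g, lying flat on the bench; this point is its centre, its x axis along the 40 mm side, y along the 56 mm side, z up. Two to four blanks are present. Goes into the shaft with its 56 mm side along the magazine's y, either way round
- blank2_mid (a point): a plain aluminium blank, 40 x 56 x 18 mm, 110 g, lying flat on the bench; this point is its centre, its x axis along the 40 mm side, y along the 56 mm side, z up. Two to four blanks are present. Goes into the shaft with its 56 mm side along the magazine's y, either way round
- blank3_mid (a point): a plain aluminium blank, 40 x 56 x 18 mm, 110 g, lying flat on the bench; this point is its centre, its x axis along the 40 mm side, y along the 56 mm side, z up. Two to four blanks are present. Goes into the shaft with its 56 mm side along the magazine's y, either way round
- blank4_mid (a point): a plain aluminium blank, 40 x 56 x 18 mm, 110 g, lying flat on the bench; this point is its centre, its x axis along the 40 mm side, y along the 56 mm side, z up. Two to four blanks are present. Goes into the shaft with its 56 mm side along the magazine's y, either way round
- flux_jar: the small amber jar, 36 mm across, 55 mm high, standing among the blanks; to be left where it is
- wire_spool: the copper wire spool, 52 mm across, 40 mm high; to be left where it is
- hammer: the hammer lying behind the magazine; to be left where it is
- soda_bottle: the clear bottle, 56 mm across, 130 mm high; to be left where it is
- brush_mug: the blue ceramic cup, 72 mm across, 85 mm high; to be left where it is
- screwdriver: the screwdriver lying between robot and magazine; to be left where it is
- mandrel: the tapered steel ring mandrel, 200 mm long, lying behind the blanks; to be left where it is
Not all that is in view belongs to the job. Leave any blue or yellow look-alike of the part that bears blank1_mid alone.

How it is judged:
By the outcome, as a careful person would: the job done as asked, in the order asked, and still so for the second after the job is handed in, with the robot touching nothing.
Of blank1, blank2, blank3, blank4 only 2 to 4 are there at a start; the rules pass over those that are not, and their reading is None.
At some moment in a run one of blank1, blank2, blank3, blank4 may be knocked a few centimetres aside while the robot is not near it.
It also fails if it takes over 210 s, if anything falls off the work surface, if the arm or the gripper's body presses on something with over 40 N, if the wrist force passes 120 N, or if a joint passes its speed limit or range.

### The arm

A 7-joint arm with a two-finger parallel gripper is mounted at the origin on the work surface. World frame = base frame: x ahead of the robot, y to its left, z up, the work surface at z = 0. Lengths are in m, angles in rad, forces in N, time in s.
With the tool pointing down it reaches from about 0.4 to 0.875 m from the base axis. Payload 19.3 kg.
Tool frame: the origin (TCP) lies between the finger pads; the fingertips stand 17 mm ahead of it and the grasp point (between the pads) lies 2 mm behind it (bot.finger_overhang is the distance from the TCP to the fingertips, in m); z points along the fingers, y is the line along which they close (so a half turn about z gives the same grasp; the last joint's range is limited). The gripper opens to 85 mm and grips with 20 to 120 N. Pads are 22 mm wide; open, the fingers measure 114 mm over their backs; the gripper's body (76 mm by 85 mm) begins 54 mm behind the grasp point. The pads swing forward as they close: fully open they stand 13 mm farther back than shut.
Start: joints at [-1.255, 0.521, -0.036, 1.599, 0.021, 1.021, -0.113], TCP at [0.235, 0.579, 0.248] pointing down, gripper open.
Joint ranges: [-2.91, 2.91], [-0.3, 2.13], [-1.5, 1.42], [0.17, 2.43], [-1.26, 4.41], [0.16, 1.93], [-2.52, 2.52]. Speed limits (rad/s): [1.89, 1.89, 2.39, 2.39, 3.01, 3.01, 3.01].

### API

Orientations are given as [roll, pitch, yaw] about the fixed x, y, z axes, in that order (R = Rz(yaw) Ry(pitch) Rx(roll)).
In Python, from workcell import observe, grab_frame, bot gives the robot as it stands.
- The arm moves only by the shell command python3 -m crank 'ROWS' [FORCE]. ROWS is a JSON object of lists of equal length, an entry for each row: "linear": the shift along the world's x, y, z each as a share of 0.25 m, from -1 to 1, a list of three; "delta_rot": the turn, a rotation vector about the world's x, y, z each as a share of 30 degrees, from -1 to 1, a list of three; "fingers": the opening, from -1 (shut) to 1 (fully open). In form: {"linear": [[dx, dy, dz], ...], "delta_rot": [[rx, ry, rz], ...], "fingers": [fingers, ...]}. A call has 1 to 5 rows; each row is the pose to reach, as a shift and turn from the pose commanded when the call began; what a row does not reach only later rows make up. A row lasts 1/10 s, in which the tool goes at most 50 mm and 8.59 degrees, less where a joint would pass 70% of its speed; a pose out of reach is approached as far as the arm can. A call with a number of a shift or a turn outside -1 to 1 is refused whole. A call with a gripper value outside its range is refused whole. The fingers move at their own pace and stop on an object; FORCE is the grip in N (left out, the last holds). Time passes only in rows, so rows that repeat a pose let the fingers close. It gives the time, the measured TCP pose, the force, the opening and the grip force at its end, in the units of the state.
- observe(): the state, without advancing time (a new reading comes with each control period).
- grab_frame(name): name is "side" or "top"; returns a dict with "image" (384x512x3 uint8, red, green, blue), "mtx" (3x3 intrinsics, pixels), "k1" (the pictures are not rectified: a ray, as slopes to the right and down, at radius r is drawn at 1 + k1 r^2 times it, then the intrinsics apply), "xyz" and "orientation" of the camera in the world. Camera axes: x right, y down, z forward; pixel columns grow to the right and rows downward; lengths in m; the calibration is good to about 2 mm. A picture is of the moment at which its call begins. There is no depth.
- bot.job_done(): hands the job in; it is judged then, once.
The state is a dict: "clock": time; "qpos": joint angles; "qd": joint speeds; "joint_efforts": joint torques, N m; "position": TCP position; "tool_rot": TCP orientation; "force": force on the tool from outside, world axes, zero at the start; "moment": the same for the moment, N m; "grip_width": finger opening in m; "finger_force": force on a finger pad.
Only numpy, scipy, OpenCV 4.12 (cv2) and the standard library are available. Lean on these libraries where they do the work, as an engineer would, in place of code of your own. Each camera call takes 0.05 s, during which the arm holds its last target. There are 200 camera calls.

## Working session

There is one attempt and no reset: what is moved stays moved. The work goes in short steps, Python scripts to look and compute and a shell command to move; the robot and the scene stay as the last step left them, time stands still between calls to the robot, and variables do not carry over. Pictures are saved under pics/ and viewed, at most 14 in all, crops included, and the job is handed in when it is done.

```bash
ls; mkdir -p pics; python3 - <<'E'
from workcell import observe, grab_frame, bot
import cv2
s=observe(); print(s)
for n in("side","top"):
    f=grab_frame(n); cv2.imwrite(f"pics/{n}0.png",cv2.resize(f["image"][:,:,::-1],(800,600),interpolation=cv2.INTER_CUBIC)); print(n,f["mtx"],f["k1"],f["xyz"],f["orientation"])
E
```

```text
pics
{'clock': 0.0, 'qpos': array([-1.25523644,  0.52202741, -0.03631261,  1.6000098 ,  0.02115136,
        1.02106642, -0.1128059 ]), 'qd': array([ 0.00010947,  0.00026146, -0.00157685, -0.00010385, -0.00014222,
        0.00011673,  0.00114704]), 'joint_efforts': array([-2.29561272e-03, -9.27076650e+01,  1.97853372e+00, -3.69932449e+01,
        1.77479710e-02,  8.02509516e-03,  2.41154936e-05]), 'position': array([0.23507479, 0.57876796, 0.24771687]), 'tool_rot': array([-3.14046530e+00,  4.55328035e-05,  2.75577869e+00]), 'force': array([ 0.44291726, -0.07028968,  0.06741026]), 'moment': array([ 0.00219708,  0.03347507, -0.05229822]), 'finger_force': 0.0, 'grip_width': 0.08564626494096512}
side [[394.43079339   0.         257.45151541]
 [  0.         394.43079339 194.57391959]
 [  0.           0.           1.        ]] -0.12566979059968725 [ 0.41381873 -0.6976082   0.79887128] [-2.35323817 -0.00752317 -0.20755263]
top [[448.2558595    0.         252.63604485]
 [  0.         448.2558595  191.30161418]
 [  0.           0.           1.        ]] -0.10408030798722316 [ 0.37776656 -0.04557104  1.54123574] [-3.00356491  0.00592641 -1.59652428]
```

View pics/side0.png

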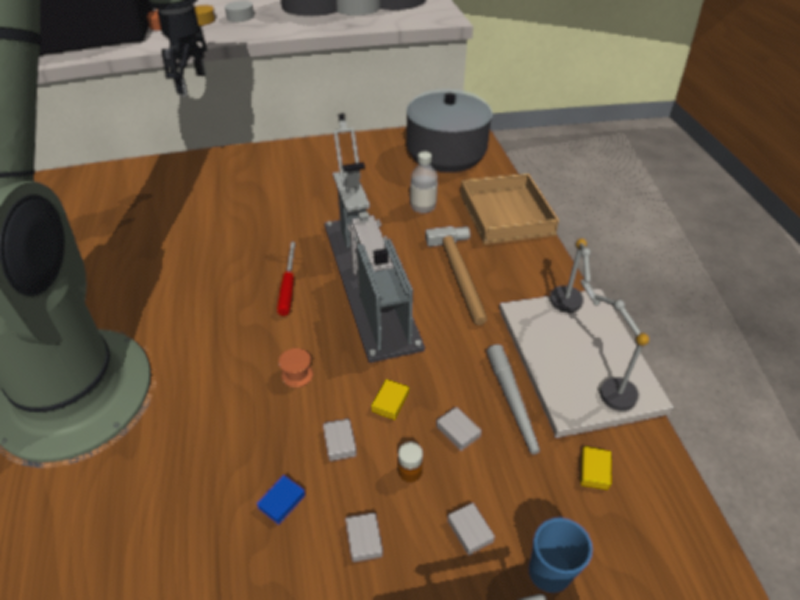

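View pics/top0.png

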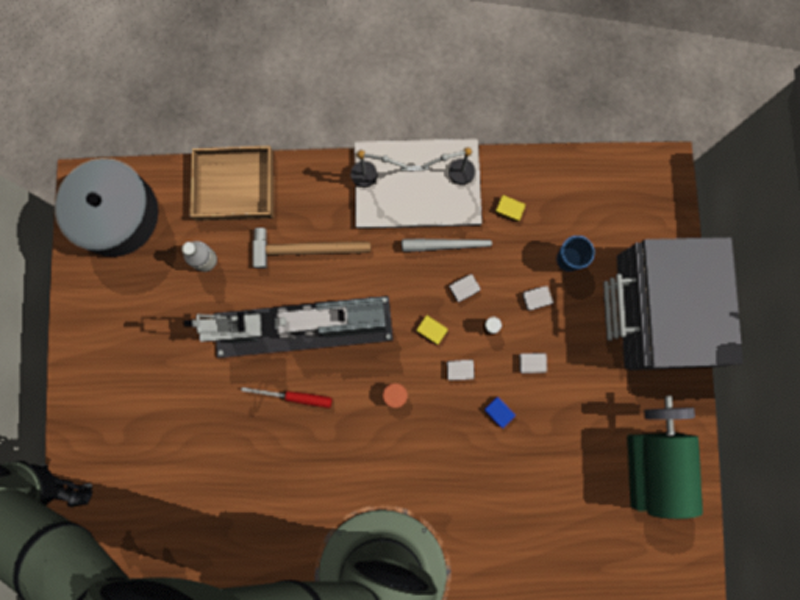

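```bash
cat > h.py <<'E'
import numpy as np, cv2
from scipy.spatial.transform import Rotation as R
from workcell import observe, grab_frame, bot
class Cam:
    def __init__(s,n):
        f=grab_frame(n); s.im=f["image"]; s.K=f["mtx"]; s.k=f["k1"]; s.p=np.array(f["xyz"]); s.R=R.from_euler("xyz",f["orientation"]).as_matrix()
        s.d=np.array([s.k,0,0,0,0.])
    def proj(s,P):
        P=np.atleast_2d(P).astype(float); rv=cv2.Rodrigues(s.R.T)[0]
        return cv2.projectPoints(P,rv,-s.R.T@s.p,s.K,s.d)[0][:,0]
    def ray(s,uv):
        q=cv2.undistortPoints(np.atleast_2d(uv).astype(float)[:,None],s.K,s.d)[:,0]
        return np.c_[q,np.ones(len(q))]@s.R.T
    def at(s,uv,z):
        r=s.ray(uv); return s.p+r*((z-s.p[2])/r[:,2])[:,None]
    def crop(s,name,u,v,w,h,k,pts=None):
        im=cv2.resize(s.im[v:v+h,u:u+w,::-1],None,fx=k,fy=k,interpolation=cv2.INTER_CUBIC)
        if pts is not None:
            for a,b in (s.proj(pts)-[u,v]+.5)*k-.5: cv2.circle(im,(int(a),int(b)),2,(0,0,255),-1)
        cv2.imwrite(name,im)
def blanks(c,zt=0.018,poly=None):
    "silver blobs on the bench: centre, yaw of long side, sides at top height"
    hsv=cv2.cvtColor(c.im,cv2.COLOR_RGB2HSV)
    m=((hsv[...,1]<45)&(hsv[...,2]>95)).astype(np.uint8)
    out=[]
    for q in cv2.findContours(m,cv2.RETR_EXTERNAL,cv2.CHAIN_APPROX_NONE)[0]:
        if not 60<cv2.contourArea(q)<900: continue
        X=c.at(q[:,0],zt)
        (x,y),(a,b),t=cv2.minAreaRect((X[:,:2]*1000).astype(np.float32))
        if a>b: t+=90
        out.append((q[:,0].mean(0).round(),x/1000,y/1000,round(min(a,b)),round(max(a,b)),round(((t+180)%180)-90+90)))
    return out  # t: angle of the short side from world x, deg (mod 180), long side = t+90
E
python3 - <<'E'
from h import *
for n in("top","side"):
    c=Cam(n); print(n)
    for b in blanks(c): print(b)
    if n=="top":
        print(c.at(np.array([[388,297],[391,340],[219,355]])*.64,.012))
        print("grip",c.at(np.array([[343,316]])*.64,.156)); c.crop("pics/topmag.png",70,170,200,70,4)
    else: c.crop("pics/sidemag.png",190,60,100,180,3.3); print(c.at(np.array([[376,359],[422,347],[327,222]])*.64,.012)); print(c.at(np.array([[381,257]])*.64,.156))
E
```

```text
top
(array([257., 381.]), -0.04467082214355469, -0.03996860122680664, 24, 124, 169)
(array([  4., 379.]), -0.03430059432983398, 0.8270294189453125, 34, 38, 89)
(array([294., 236.]), 0.43155804443359375, -0.17920236206054688, 40, 55, 2)
(array([341., 232.]), 0.4418922119140625, -0.338793701171875, 41, 55, 178)
(array([315., 207.]), 0.5279581909179687, -0.25538111877441405, 31, 31, 178)
(array([146., 209.]), 0.5381190795898437, 0.3316565856933594, 55, 151, 179)
(array([344., 190.]), 0.585326416015625, -0.35568630981445315, 42, 57, 15)
(array([297., 184.]), 0.6118719482421875, -0.19556300354003905, 42, 57, 25)
(array([398., 195.]), 0.565335693359375, -0.552921630859375, 33, 136, 90)
(array([127., 163.]), 0.70297802734375, 0.3931298828125, 49, 83, 134)
(array([285., 156.]), 0.7101443481445312, -0.16109454345703125, 21, 195, 178)
(array([166., 158.]), 0.7149238891601563, 0.25873486328125, 25, 86, 90)
[[ 0.59500424 -0.02721761  0.012     ]
 [ 0.49986174 -0.03145488  0.012     ]
 [ 0.47611592  0.34761742  0.012     ]]
grip [[0.53871417 0.06161887 0.156     ]]
side
(array([232., 343.]), 0.44
[... 167 characters left out ...]
3547093200683594, 32, 42, 168)
(array([217., 281.]), 0.43125457763671876, -0.18749996948242187, 40, 65, 2)
(array([293., 274.]), 0.6096617431640625, -0.203420166015625, 44, 60, 27)
(array([329., 254.]), 0.7123087158203125, -0.16341876220703125, 25, 212, 0)
(array([285., 150.]), 0.712793212890625, 0.24772346496582032, 50, 91, 90)
(array([271., 116.]), 0.7125078125, 0.4536934814453125, 56, 244, 163)
(array([222., 117.]), 0.5380192260742187, 0.50183056640625, 51, 265, 5)
(array([124.,  53.]), 0.1734220733642578, 1.104947998046875, 66, 238, 7)
[[ 0.51318221 -0.04248506  0.012     ]
 [ 0.59420689 -0.03195089  0.012     ]
 [ 0.47825666  0.34593779  0.012     ]]
[[0.54042723 0.04564545 0.156     ]]
```

View pics/topmag.png

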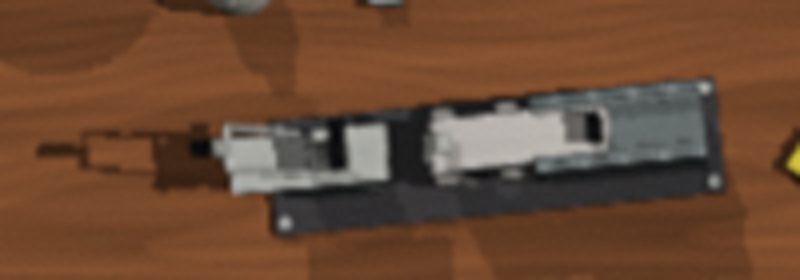

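View pics/sidemag.png

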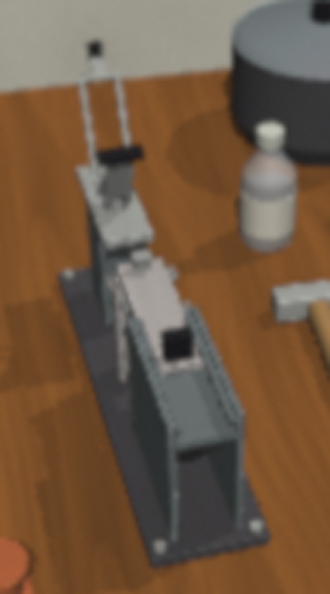

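```bash
python3 - <<'E'
from h import *
from scipy.optimize import least_squares
T=Cam("top");S=Cam("side")
t=lambda u,v:((np.array([u,v])+.5)/4-.5+[70,170]); s=lambda u,v:((np.array([u,v])+.5)/3.3-.5+[190,60])
# obs: cam, pix, model fn(params)->xyz ; p=[x,y,yaw,plateYend,guideW,grip_y,inset]
O=[(T,t(705,88),lambda p:(.05-p[6],p[3]+p[6],.013)),(T,t(714,182),lambda p:(-.05+p[6],p[3]+p[6],.013)),(T,t(285,222),lambda p:(-.05+p[6],p[3]+.39-p[6],.013)),
(S,s(160,547),lambda p:(-.05+p[6],p[3]+p[6],.013)),(S,s(257,526),lambda p:(.05-p[6],p[3]+p[6],.013)),(S,s(69,273),lambda p:(-.05+p[6],p[3]+.39-p[6],.013)),
(S,s(176,540),lambda p:(-p[4],-.182,.012)),(S,s(240,528),lambda p:(p[4],-.182,.012)),(S,s(175,440),lambda p:(-p[4],-.182,.135)),(S,s(241,432),lambda p:(p[4],-.182,.135)),
(S,s(162,360),lambda p:(-.012,p[5]-.006,.130)),(S,s(192,355),lambda p:(.012,p[5]-.006,.130)),(S,s(162,332),lambda p:(-.012,p[5]-.006,.156)),(S,s(191,330),lambda p:(.012,p[5]-.006,.156)),
(T,t(602,125),lambda p:(0,p[5]-.006,.156))]
def w(p,q):
    c,n=np.cos(p[2]),np.sin(p[2]); return np.array([p[0]+c*q[0]-n*q[1],p[1]+n*q[0]+c*q[1],q[2]])
def f(p): return np.concatenate([c.proj(w(p,m(p)))[0]-u for c,u,m in O])
r=least_squares(f,[.54,.15,.06,-.19,.03,-.07,.007],loss="soft_l1"); print(r.x.round(4)); print(f(r.x).reshape(-1,2).round(1).tolist())
p=r.x; np.save("mag.npy",p[:3])
L=[(sx*.0215,sy*.0295,.12) for sx in(-1,1) for sy in(-1,1)]+[(0,.125,.14),(-.02,p[5]+.07+.06,.13),(.02,p[5]+.13,.13),(0,.197,.128),(0,.072,.128),(0,p[5],.156),(0,-.047,.135)]+[(0,.125-.066*0-.008,.206)]
P=[w(p,q) for q in L]
T.crop("pics/o1.png",70,170,200,70,4,P)
S.crop("pics/o2.png",190,60,100,180,3.3,P)
E
python3 -c "
import cv2,numpy as np
a=cv2.imread('pics/o1.png');b=cv2.imread('pics/o2.png')
o=np.zeros((600,800,3),np.uint8);o[:280]=a;b=b[50:600,:];b=cv2.resize(b,None,fx=.58,fy=.58);o[280:280+b.shape[0],:b.shape[1]]=b
b2=cv2.imread('pics/o2.png')[100:400];o[290:590,300:630]=b2[:300]
cv2.imwrite('pics/o3.png',o)"
```

```text
[ 0.5359  0.1553  0.0704 -0.1884  0.0257 -0.0874  0.0096]
[[0.4, 0.3], [0.4, 0.0], [0.3, 0.3], [-0.5, -0.4], [-0.4, -0.2], [-0.0, -0.3], [0.4, 1.8], [-0.2, 1.5], [-0.2, -1.4], [0.3, -2.9], [0.4, 0.0], [0.3, -0.1], [0.1, 0.8], [0.5, -0.2], [-0.8, 0.2]]
```

View pics/o3.png

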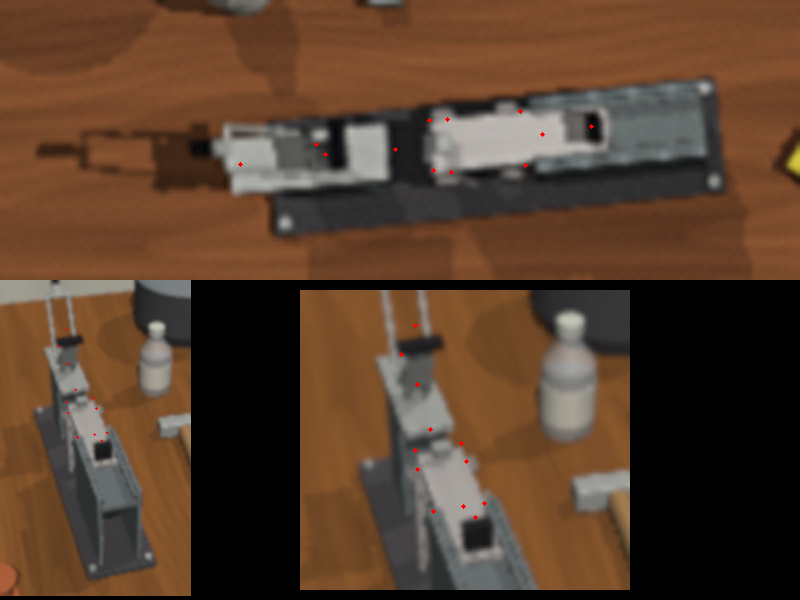

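```bash
python3 -m crank '{"linear":[[0.1,-0.16,0],[0.2,-0.32,0],[0.3,-0.48,0],[0.4,-0.64,0],[0.48,-0.8,0]],"delta_rot":[[0,0,-0.25],[0,0,-0.5],[0,0,-0.75],[0,0,-1],[0,0,-1]],"fingers":[1,1,1,1,1]}' 40
python3 -m crank '{"linear":[[0.1,-0.16,0],[0.2,-0.32,0],[0.3,-0.48,0],[0.4,-0.7,0],[0.4,-0.88,0]],"delta_rot":[[0,0,-0.25],[0,0,-0.5],[0,0,-0.75],[0,0,-1],[0,0,-1]],"fingers":[0,0,0,0,0]}'
python3 -m crank '{"linear":[[0.17,-0.18,0],[0.35,-0.36,0],[0.35,-0.36,0],[0.35,-0.36,0]],"delta_rot":[[0,0,-0.13],[0,0,-0.13],[0,0,-0.13],[0,0,-0.13]],"fingers":[-0.1,-0.1,-0.1,-0.1]}'
```

```text
clock: 0.8
position: [0.3562, 0.3773, 0.2484]
tool_rot: [3.141, 0.0, 2.227]
force: [0.6, 0.4, -0.4]
grip_width: 0.0855
finger_force: 0.0
clock: 1.3
position: [0.4563, 0.1621, 0.2483]
tool_rot: [3.14, 0.0, 1.703]
force: [1.1, -0.7, 0.3]
grip_width: 0.0428
finger_force: 0.0
clock: 1.7
position: [0.5442, 0.0703, 0.2482]
tool_rot: [3.141, 0.001, 1.636]
force: [-0.6, 0.8, -0.7]
grip_width: 0.0388
finger_force: 0.0
```

```bash
python3 -m crank '{"linear":[[-0.009,-0.009,-0.1],[-0.009,-0.009,-0.25],[-0.009,-0.009,-0.36],[-0.009,-0.009,-0.36],[-0.009,-0.009,-0.36]],"delta_rot":[[0,0,0],[0,0,0],[0,0,0],[0,0,0],[0,0,0]],"fingers":[0.1,0.1,0.1,0.1,0.1]}'
python3 -m crank '{"linear":[[0,0,0],[0,0,0],[0,0,0],[0,0,0]],"delta_rot":[[0,0,0],[0,0,0],[0,0,0],[0,0,0]],"fingers":[-1,-1,-1,-1]}'
```

```text
clock: 2.2
position: [0.5401, 0.0717, 0.1589]
tool_rot: [-3.141, 0.0, 1.641]
force: [-0.5, 0.4, 0.7]
grip_width: 0.0468
finger_force: 0.0
clock: 2.6
position: [0.5421, 0.0718, 0.1602]
tool_rot: [3.136, -0.001, 1.641]
force: [7.0, 0.0, 3.6]
grip_width: 0.0224
finger_force: 40.4
```

```bash
python3 -m crank '{"linear":[[0.008,-0.06,0],[0.011,-0.12,0],[0.015,-0.18,0],[0.02,-0.24,0],[0.02,-0.26,0]],"delta_rot":[[0,0,0],[0,0,0],[0,0,0],[0,0,0],[0,0,0]],"fingers":[-1,-1,-1,-1,-1]}'
python3 -m crank '{"linear":[[0.001,-0.01,0],[0.001,-0.02,0],[0.002,-0.03,0],[0.002,-0.03,0]],"delta_rot":[[0,0,0],[0,0,0],[0,0,0],[0,0,0]],"fingers":[-1,-1,-1,-1]}'
python3 -m crank '{"linear":[[0.001,-0.01,0],[0.001,-0.02,0],[0.002,-0.03,0],[0.002,-0.03,0]],"delta_rot":[[0,0,0],[0,0,0],[0,0,0],[0,0,0]],"fingers":[-1,-1,-1,-1]}'
```

```text
clock: 3.1
position: [0.547, 0.0054, 0.1602]
tool_rot: [3.137, -0.0, 1.64]
force: [7.3, 3.1, 3.3]
grip_width: 0.0224
finger_force: 40.4
clock: 3.5
position: [0.5472, 0.0028, 0.1601]
tool_rot: [3.137, -0.004, 1.644]
force: [3.3, 22.6, 6.8]
grip_width: 0.0226
finger_force: 40.9
clock: 3.9
position: [0.5477, -0.0032, 0.1599]
tool_rot: [3.138, -0.006, 1.645]
force: [3.5, 32.6, 1.8]
grip_width: 0.0225
finger_force: 40.9
```

```bash
python3 -m crank '{"linear":[[0,0.015,0],[0,0.015,0],[0,0.015,0],[0,0.015,0.15],[0,0,0.36]],"delta_rot":[[0,0,0],[0,0,0],[0,0,0],[0,0,0],[0,0,0]],"fingers":[0.2,0.2,0.2,0.2,0.2]}'
python3 -m crank '{"linear":[[-0.1,-0.16,0],[-0.2,-0.32,0],[-0.3,-0.48,0],[-0.4,-0.64,0],[-0.45,-0.7,0]],"delta_rot":[[0,0,0],[0,0,0],[0,0,0],[0,0,0],[0,0,0]],"fingers":[0.2,0.2,0.2,0.2,0.2]}'
python3 - <<'E'
from h import *
T=Cam("top");S=Cam("side")
p=np.load("mag.npy")
def w(q,p=p):
    c,n=np.cos(p[2]),np.sin(p[2]); return np.array([p[0]+c*q[0]-n*q[1],p[1]+n*q[0]+c*q[1],q[2]])
T.crop("pics/a1.png",110,175,110,60,7)
S.crop("pics/a2.png",200,100,75,100,5.8)
a=cv2.imread('pics/a1.png')[:,:480];b=cv2.imread('pics/a2.png')
o=np.zeros((600,800,3),np.uint8);o[:420,:480]=a[:420,:480];b=b[:580,:310];o[:b.shape[0],485:485+b.shape[1]]=b
cv2.imwrite('pics/a3.png',o)
for n,c in(("top",T),("side",S)): print(n,[b[1:] for b in blanks(c) if 35<b[3]<46 and 50<b[4]<68])
E
```

```text
clock: 4.4
position: [0.5449, -0.0087, 0.2454]
tool_rot: [-3.138, 0.001, 1.64]
force: [1.2, 0.2, 0.3]
grip_width: 0.0511
finger_force: 0.0
clock: 4.9
position: [0.431, -0.1872, 0.2462]
tool_rot: [3.141, 0.001, 1.636]
force: [0.3, 0.2, -0.4]
grip_width: 0.0509
finger_force: 0.0
top [(0.5852992553710937, -0.3555850830078125, 42, 58, 15), (0.6118719482421875, -0.19556300354003905, 42, 57, 25)]
side [(0.44169302368164065, -0.3448171691894531, 40, 62, 179), (0.5831815185546875, -0.3619105529785156, 42, 60, 15), (0.4312668151855469, -0.1875043029785156, 40, 65, 2), (0.6093984985351563, -0.20361418151855468, 44, 60, 28)]
```

View pics/a3.png

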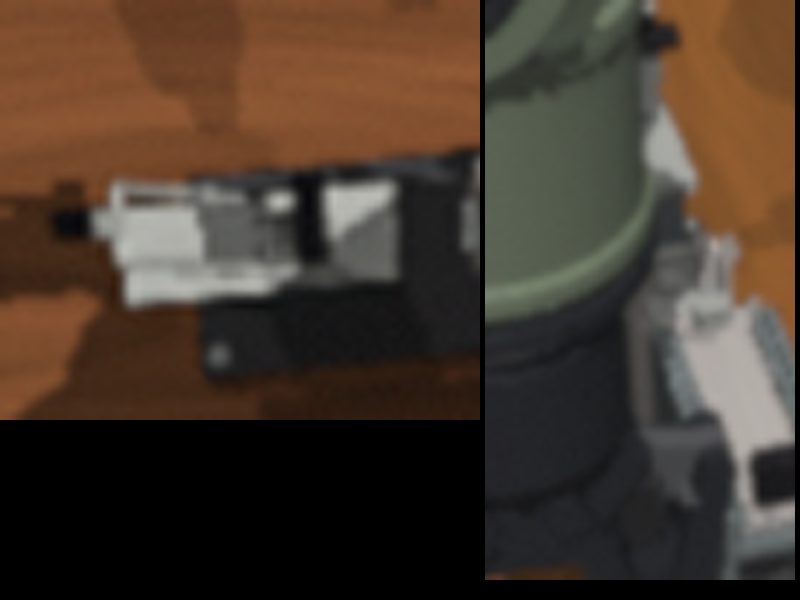

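```bash
python3 - <<'E'
from h import *
T=Cam("top")
T.crop("pics/b1.png",165,180,80,50,10)
E
```

```text
(no output)
```

View pics/b1.png

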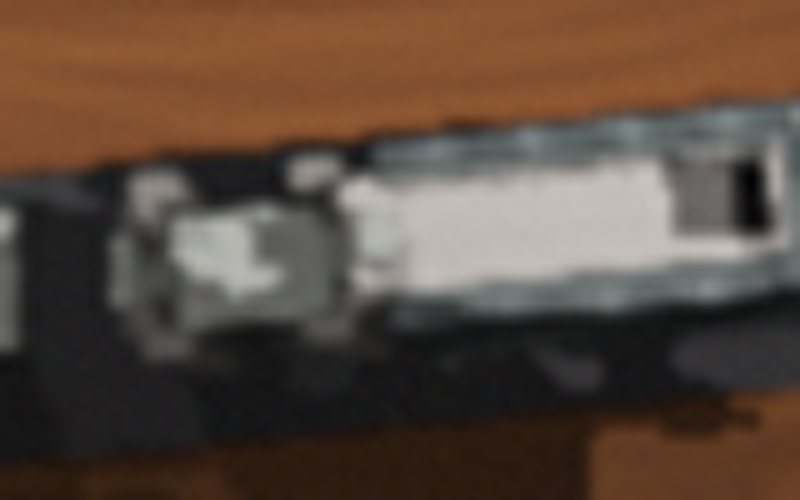

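```bash
python3 - <<'E'
from h import *
T=Cam("top")
g=lambda l:(np.array(l,float)+.5)/10-.5+[165,180]
P=T.at(g([[160,190],[318,170],[168,345],[328,325]]),.119)[:,:2]; print(P.round(4),P.mean(0))
d=(P[0]-P[1]+P[2]-P[3]); print("yaw",np.arctan2(-d[0],d[1]), np.linalg.norm(d)/2, "xspan",np.linalg.norm(P[0]+P[1]-P[2]-P[3])/2)
print("follower",T.at(g([[252,267]]),.096))
C=T.at(g([[347,240],[785,193]]),.130)[:,:2];print("cover ends",C,np.linalg.norm(C[0]-C[1])); e=C[0]-C[1];print(np.arctan2(-e[0],e[1]))
print("keeper/front->origin", C[0]+.035*e/np.linalg.norm(e))
print("grip top rear mid",T.at(g([[768,193]]),.156))
print("stand edge",T.at(g([[15,280]]),.128),"guide front",T.at(g([[365,155],[390,315]]),.135))
E
```

```text
[[0.5582 0.1896]
 [0.5633 0.1386]
 [0.5082 0.1872]
 [0.5133 0.1358]] [0.53575394 0.1628017 ]
yaw 0.10003960415028351 0.051417049939108006 xspan 0.050008315593357416
follower [[0.5350782  0.16339235 0.096     ]]
cover ends [[ 0.53922135  0.12813253]
 [ 0.55059985 -0.01123664]] 0.1398328844425131
0.08146221687829058
keeper/front->origin [0.53637332 0.16301646]
grip top rear mid [[ 0.54755522 -0.00657679  0.156     ]]
stand edge [[0.52934466 0.23466013 0.128     ]] guide front [[0.5656098  0.12152754 0.135     ]
 [0.5144957  0.1141507  0.135     ]]
```

```bash
python3 -c "
import numpy as np;np.save('mag.npy',[.5357,.163,.074])"
python3 -m crank '{"linear":[[0,0.03,-0.2],[0,0.03,-0.4],[0,0.03,-0.55],[0,0.03,-0.55],[0,0.03,-0.55]],"delta_rot":[[0,0,-0.057],[0,0,-0.057],[0,0,-0.057],[0,0,-0.057],[0,0,-0.057]],"fingers":[0.45,0.45,0.45,0.45,0.45]}' 60
python3 -m crank '{"linear":[[0,0,-0.1],[0,0,-0.2],[0,0,-0.3],[0,0,-0.35],[0,0,-0.35]],"delta_rot":[[0,0,0],[0,0,0],[0,0,0],[0,0,0],[0,0,0]],"fingers":[0.45,0.45,0.45,0.45,0.45]}'
```

```text
clock: 5.6
position: [0.4339, -0.1757, 0.1087]
tool_rot: [-3.141, -0.0, 1.611]
force: [-0.4, 0.8, 0.9]
grip_width: 0.0619
finger_force: 0.0
clock: 6.1
position: [0.4342, -0.1758, 0.0211]
tool_rot: [3.141, -0.0, 1.611]
force: [-0.3, -0.5, 0.2]
grip_width: 0.0618
finger_force: 0.0
```

```bash
python3 -m crank '{"linear":[[-0.006,-0.013,0],[-0.006,-0.013,0],[-0.006,-0.013,0],[-0.006,-0.013,0],[-0.006,-0.013,0]],"delta_rot":[[0,0,0],[0,0,0],[0,0,0],[0,0,0],[0,0,0]],"fingers":[0.3,-1,-1,-1,-1]}'
python3 -m crank '{"linear":[[0,0,0.15],[0,0,0.3],[0,0,0.5],[0,0,0.7],[0,0,0.7]],"delta_rot":[[0,0,0],[0,0,0],[0,0,0],[0,0,0],[0,0,0]],"fingers":[-1,-1,-1,-1,-1]}'
```

```text
clock: 6.6
position: [0.4327, -0.1797, 0.0222]
tool_rot: [3.14, 0.001, 1.61]
force: [-3.3, -0.2, 20.5]
grip_width: 0.0386
finger_force: 58.1
clock: 7.1
position: [0.4342, -0.18, 0.2016]
tool_rot: [3.133, 0.002, 1.61]
force: [0.3, -0.5, -1.6]
grip_width: 0.038
finger_force: 63.5
```

```bash
python3 -m crank '{"linear":[[0.05,0.17,0],[0.1,0.34,0],[0.15,0.51,0],[0.2,0.68,0],[0.2,0.68,0]],"delta_rot":[[0,0,0.067],[0,0,0.067],[0,0,0.067],[0,0,0.067],[0,0,0.067]],"fingers":[-1,-1,-1,-1,-1]}'
python3 -m crank '{"linear":[[0.05,0.17,0],[0.1,0.34,0],[0.15,0.51,0],[0.2,0.69,0],[0.2,0.69,0]],"delta_rot":[[0,0,0],[0,0,0],[0,0,0],[0,0,0],[0,0,0]],"fingers":[-1,-1,-1,-1,-1]}'
python3 -m crank '{"linear":[[0,0,0],[0,0,0]],"delta_rot":[[0,0,0],[0,0,0]],"fingers":[-1,-1]}'
```

```text
clock: 7.6
position: [0.4831, -0.0034, 0.1957]
tool_rot: [3.141, -0.002, 1.653]
force: [-1.6, -1.0, -1.4]
grip_width: 0.0383
finger_force: 63.4
clock: 8.1
position: [0.5324, 0.1698, 0.1954]
tool_rot: [3.141, -0.002, 1.653]
force: [-1.0, -1.0, -2.0]
grip_width: 0.0383
finger_force: 63.4
clock: 8.3
position: [0.5318, 0.1623, 0.1958]
tool_rot: [-3.141, 0.0, 1.645]
force: [0.0, 0.3, -1.3]
grip_width: 0.0382
finger_force: 63.4
```

```bash
python3 -m crank '{"linear":[[0.016,0.003,-0.08],[0.016,0.003,-0.18],[0.016,0.003,-0.18],[0.016,0.003,-0.18]],"delta_rot":[[0,0,0],[0,0,0],[0,0,0],[0,0,0]],"fingers":[-1,-1,-1,-1]}'
python3 - <<'E'
from h import *
T=Cam("top");S=Cam("side")
T.crop("pics/c1.png",165,180,50,50,8); S.crop("pics/c2.png",205,115,50,70,8)
a=cv2.imread('pics/c1.png');b=cv2.imread('pics/c2.png')
o=np.zeros((560,800,3),np.uint8);o[:400,:400]=a;o[:,400:]=b;cv2.imwrite('pics/c3.png',o)
E
```

```text
clock: 8.7
position: [0.5361, 0.1631, 0.1512]
tool_rot: [-3.141, 0.0, 1.644]
force: [-0.3, -0.3, -1.0]
grip_width: 0.0382
finger_force: 63.4
```

View pics/c3.png

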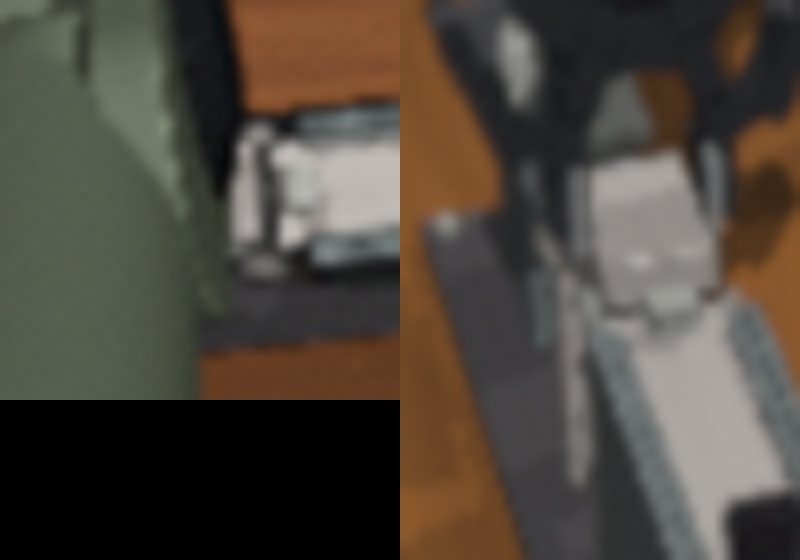

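The side view shows the blank (centre 655,220 in the crop) squarely above the shaft, in line with the cover's axis (keeper at 665,305). Going down while watching the force.

```bash
python3 -m crank '{"linear":[[0,0,-0.02],[0,0,-0.04],[0,0,-0.06],[0,0,-0.06]],"delta_rot":[[0,0,0],[0,0,0],[0,0,0],[0,0,0]],"fingers":[-1,-1,-1,-1]}'
python3 -m crank '{"linear":[[0,0,-0.016],[0,0,-0.032],[0,0,-0.032]],"delta_rot":[[0,0,0],[0,0,0],[0,0,0]],"fingers":[-1,-1,-1]}'
```

```text
clock: 9.2
position: [0.5357, 0.164, 0.1349]
tool_rot: [-3.141, 0.0, 1.646]
force: [0.1, 0.3, -1.1]
grip_width: 0.0381
finger_force: 63.4
clock: 9.5
position: [0.5359, 0.164, 0.1271]
tool_rot: [-3.141, 0.0, 1.646]
force: [-0.1, -0.2, -1.0]
grip_width: 0.0382
finger_force: 63.4
```

```bash
python3 -m crank '{"linear":[[0,0,-0.03],[0,0,-0.05],[0,0,-0.07],[0,0,-0.07]],"delta_rot":[[0,0,0],[0,0,0],[0,0,0],[0,0,0]],"fingers":[-1,-1,-1,-1]}'
python3 -m crank '{"linear":[[0,0,-0.02],[0,0,-0.04],[0,0,-0.048],[0,0,-0.048]],"delta_rot":[[0,0,0],[0,0,0],[0,0,0],[0,0,0]],"fingers":[-1,-1,-1,-1]}'
```

```text
clock: 9.9
position: [0.5361, 0.1641, 0.1095]
tool_rot: [-3.141, 0.0, 1.646]
force: [3.1, 0.2, -3.6]
grip_width: 0.0381
finger_force: 63.2
clock: 10.3
position: [0.536, 0.1641, 0.0979]
tool_rot: [-3.141, 0.0, 1.646]
force: [1.0, 0.4, 1.5]
grip_width: 0.0386
finger_force: 63.9
```

```bash
python3 -m crank '{"linear":[[0,0,-0.008],[0,0,-0.008],[0,0,-0.008]],"delta_rot":[[0,0,0],[0,0,0],[0,0,0]],"fingers":[-1,-1,-1]}'
python3 -m crank '{"linear":[[0,0,0],[0,0,0],[0,0,0.1],[0,0,0.3],[0,0,0.5]],"delta_rot":[[0,0,0],[0,0,0],[0,0,0],[0,0,0],[0,0,0]],"fingers":[0.2,0.2,0.2,0.2,0.2]}'
```

```text
clock: 10.6
position: [0.5361, 0.1641, 0.0962]
tool_rot: [-3.141, 0.0, 1.646]
force: [0.6, -0.0, 2.3]
grip_width: 0.0382
finger_force: 63.9
clock: 11.1
position: [0.5354, 0.1638, 0.2222]
tool_rot: [-3.14, 0.001, 1.646]
force: [-0.1, 0.0, 0.4]
grip_width: 0.0513
finger_force: 0.0
```

```bash
python3 -m crank '{"linear":[[-0.04,-0.19,0],[-0.08,-0.38,0],[-0.12,-0.57,0],[-0.15,-0.76,0],[-0.18,-0.95,0]],"delta_rot":[[0,0,-0.1],[0,0,-0.2],[0,0,-0.2],[0,0,-0.2],[0,0,-0.2]],"fingers":[0.45,0.45,0.45,0.45,0.45]}'
python3 -m crank '{"linear":[[-0.04,-0.19,0],[-0.08,-0.38,0],[-0.12,-0.57,0],[-0.15,-0.76,0],[-0.18,-0.95,0]],"delta_rot":[[0,0,0],[0,0,0],[0,0,0],[0,0,0],[0,0,0]],"fingers":[0.45,0.45,0.45,0.45,0.45]}'
python3 - <<'E'
from h import *
T=Cam("top");S=Cam("side")
T.crop("pics/d1.png",165,180,50,50,8); S.crop("pics/d2.png",205,115,50,70,8)
a=cv2.imread('pics/d1.png');b=cv2.imread('pics/d2.png')
o=np.zeros((560,800,3),np.uint8);o[:400,:400]=a;o[:,400:]=b;cv2.imwrite('pics/d3.png',o)
for n,c in(("top",T),("side",S)): print(n,[(round(b[1],4),round(b[2],4))+b[3:] for b in blanks(c) if 35<b[3]<46 and 50<b[4]<68])
E
```

```text
clock: 11.6
position: [0.4903, -0.0749, 0.2213]
tool_rot: [3.142, -0.0, 1.541]
force: [1.2, -0.0, 0.7]
grip_width: 0.0619
finger_force: 0.0
clock: 12.1
position: [0.4453, -0.3126, 0.2212]
tool_rot: [3.142, -0.0, 1.541]
force: [0.7, 0.5, 0.5]
grip_width: 0.0617
finger_force: 0.0
top [(0.5853, -0.3556, 42, 58, 15), (0.6119, -0.1956, 42, 57, 25)]
side [(0.4417, -0.3448, 40, 62, 179), (0.5834, -0.3619, 42, 60, 15), (0.6093, -0.2035, 44, 60, 28)]
```

View pics/d3.png

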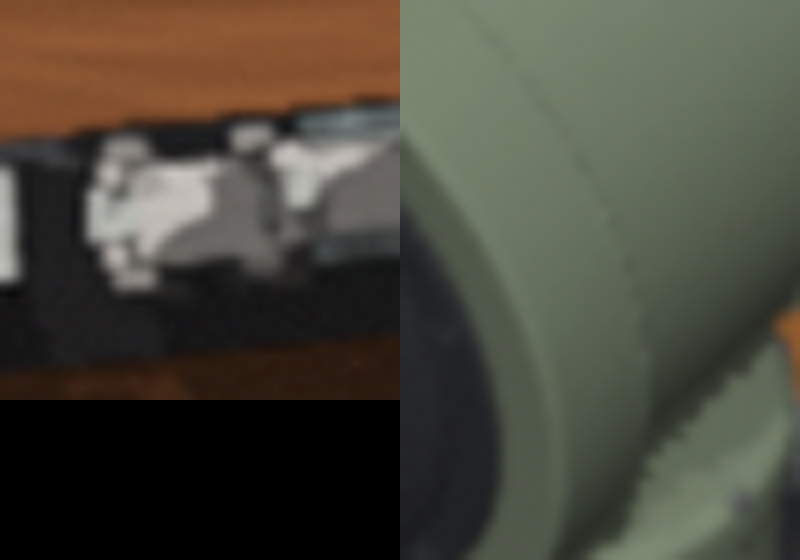

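```bash
python3 -m crank '{"linear":[[-0.014,-0.107,-0.2],[-0.014,-0.107,-0.4],[-0.014,-0.107,-0.55],[-0.014,-0.107,-0.55],[-0.014,-0.107,-0.55]],"delta_rot":[[0,0,0],[0,0,0],[0,0,0],[0,0,0],[0,0,0]],"fingers":[0.45,0.45,0.45,0.45,0.45]}'
python3 -m crank '{"linear":[[0,0,-0.1],[0,0,-0.2],[0,0,-0.23],[0,0,-0.23],[0,0,-0.23]],"delta_rot":[[0,0,0],[0,0,0],[0,0,0],[0,0,0],[0,0,0]],"fingers":[0.45,0.45,0.45,0.45,0.45]}'
```

```text
clock: 12.7
position: [0.4424, -0.3378, 0.0844]
tool_rot: [-3.141, -0.0, 1.541]
force: [1.2, -0.7, 1.6]
grip_width: 0.0619
finger_force: 0.0
clock: 13.2
position: [0.4434, -0.3382, 0.0281]
tool_rot: [3.14, 0.001, 1.541]
force: [0.3, -0.6, 0.3]
grip_width: 0.0618
finger_force: 0.0
```

```bash
python3 -m crank '{"linear":[[-0.004,-0.004,-0.01],[-0.004,-0.004,-0.01],[-0.004,-0.004,-0.01],[-0.004,-0.004,-0.01],[-0.004,-0.004,-0.01]],"delta_rot":[[0,0,0],[0,0,0],[0,0,0],[0,0,0],[0,0,0]],"fingers":[0.3,-1,-1,-1,-1]}'
python3 -m crank '{"linear":[[0,0,0.15],[0,0,0.3],[0,0,0.5],[0,0,0.7],[0,0,0.7]],"delta_rot":[[0,0,0],[0,0,0],[0,0,0],[0,0,0],[0,0,0]],"fingers":[-1,-1,-1,-1,-1]}'
```

```text
clock: 13.7
position: [0.4418, -0.3389, 0.0246]
tool_rot: [3.141, 0.0, 1.541]
force: [-2.5, 2.0, 15.0]
grip_width: 0.0383
finger_force: 59.3
clock: 14.2
position: [0.4433, -0.3404, 0.2047]
tool_rot: [3.134, 0.004, 1.54]
force: [-0.1, -0.3, -2.3]
grip_width: 0.0381
finger_force: 62.5
```

```bash
python3 -m crank '{"linear":[[0.03,0.18,0],[0.07,0.37,0],[0.11,0.56,0],[0.15,0.75,0],[0.18,0.94,0]],"delta_rot":[[0,0,0.1],[0,0,0.2],[0,0,0.2],[0,0,0.2],[0,0,0.2]],"fingers":[-1,-1,-1,-1,-1]}'
python3 -m crank '{"linear":[[0.03,0.18,0],[0.07,0.37,0],[0.11,0.56,0],[0.15,0.75,0],[0.18,0.94,0]],"delta_rot":[[0,0,0],[0,0,0],[0,0,0],[0,0,0],[0,0,0]],"fingers":[-1,-1,-1,-1,-1]}'
python3 -m crank '{"linear":[[0.01,0.134,0],[0.01,0.134,0],[0.01,0.134,0],[0.01,0.134,0]],"delta_rot":[[0,0,0],[0,0,0],[0,0,0],[0,0,0]],"fingers":[-1,-1,-1,-1]}'
```

```text
clock: 14.7
position: [0.4866, -0.1017, 0.1988]
tool_rot: [3.141, -0.0, 1.646]
force: [1.2, -0.0, -1.2]
grip_width: 0.0382
finger_force: 62.4
clock: 15.2
position: [0.5316, 0.1334, 0.1988]
tool_rot: [3.141, -0.0, 1.646]
force: [1.0, -0.5, -1.8]
grip_width: 0.0382
finger_force: 62.4
clock: 15.6
position: [0.534, 0.1635, 0.1987]
tool_rot: [-3.141, 0.0, 1.644]
force: [-0.0, -1.0, -2.4]
grip_width: 0.0382
finger_force: 62.4
```

```bash
python3 -m crank '{"linear":[[0.008,0.002,-0.1],[0.008,0.002,-0.18],[0.008,0.002,-0.22],[0.008,0.002,-0.22],[0.008,0.002,-0.22]],"delta_rot":[[0,0,0],[0,0,0],[0,0,0],[0,0,0],[0,0,0]],"fingers":[-1,-1,-1,-1,-1]}'
python3 -m crank '{"linear":[[0,0,-0.02],[0,0,-0.04],[0,0,-0.06],[0,0,-0.06]],"delta_rot":[[0,0,0],[0,0,0],[0,0,0],[0,0,0]],"fingers":[-1,-1,-1,-1]}'
```

```text
clock: 16.1
position: [0.5365, 0.1648, 0.1443]
tool_rot: [3.141, 0.0, 1.645]
force: [-0.5, -0.6, -0.8]
grip_width: 0.0383
finger_force: 62.4
clock: 16.5
position: [0.5362, 0.165, 0.1284]
tool_rot: [3.141, 0.0, 1.645]
force: [1.4, -2.4, -0.2]
grip_width: 0.0377
finger_force: 62.5
```

```bash
python3 -m crank '{"linear":[[0,-0.004,-0.02],[0,-0.004,-0.04],[0,-0.004,-0.06],[0,-0.004,-0.08],[0,-0.004,-0.08]],"delta_rot":[[0,0,0],[0,0,0],[0,0,0],[0,0,0],[0,0,0]],"fingers":[-1,-1,-1,-1,-1]}'
python3 -m crank '{"linear":[[0,0,-0.02],[0,0,-0.035],[0,0,-0.035],[0,0,-0.035]],"delta_rot":[[0,0,0],[0,0,0],[0,0,0],[0,0,0]],"fingers":[-1,-1,-1,-1]}'
```

```text
clock: 17.0
position: [0.5362, 0.1646, 0.1081]
tool_rot: [3.141, 0.0, 1.646]
force: [3.2, 0.3, -1.6]
grip_width: 0.0382
finger_force: 62.3
clock: 17.4
position: [0.5361, 0.1645, 0.0999]
tool_rot: [-3.141, -0.0, 1.646]
force: [1.3, 0.4, 3.3]
grip_width: 0.0382
finger_force: 63.0
```

```bash
python3 -m crank '{"linear":[[0,0,-0.008],[0,0,-0.008],[0,0,-0.008],[0,0,-0.008]],"delta_rot":[[0,0,0],[0,0,0],[0,0,0],[0,0,0]],"fingers":[-1,-1,-1,-1]}'
python3 - <<'E'
from h import *
S=Cam("side"); S.crop("pics/e1.png",195,110,80,75,8)
E
```

```text
clock: 17.8
position: [0.5361, 0.1645, 0.098]
tool_rot: [3.142, -0.0, 1.646]
force: [0.7, 0.8, 3.1]
grip_width: 0.0379
finger_force: 63.0
```

View pics/e1.png

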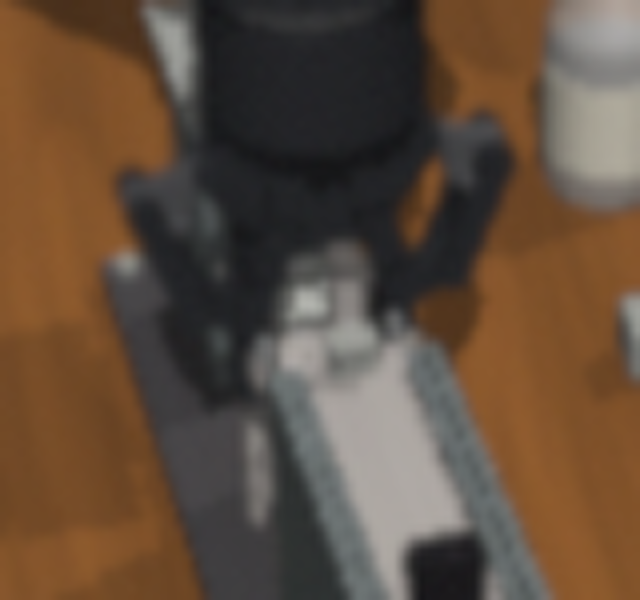

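```bash
python3 -m crank '{"linear":[[0,0,0],[0,0,0],[0,0,0.1],[0,0,0.25],[0,0,0.28]],"delta_rot":[[0,0,0],[0,0,0],[0,0,0],[0,0,0],[0,0,0]],"fingers":[0.2,0.2,0.2,0.2,0.2]}'
python3 -m crank '{"linear":[[0,0,0],[0,0,0],[0,0,0],[0,0,0],[0,0,-0.08]],"delta_rot":[[0,0,0],[0,0,0],[0,0,0],[0,0,0],[0,0,0]],"fingers":[-1,-1,-1,-1,-1]}' 40
python3 -m crank '{"linear":[[0,0,-0.04],[0,0,-0.08],[0,0,-0.08]],"delta_rot":[[0,0,0],[0,0,0],[0,0,0]],"fingers":[-1,-1,-1]}'
python3 -m crank '{"linear":[[0,0,-0.008],[0,0,-0.012],[0,0,-0.012]],"delta_rot":[[0,0,0],[0,0,0],[0,0,0]],"fingers":[-1,-1,-1]}'
python3 -m crank '{"linear":[[0,0,-0.008],[0,0,-0.012],[0,0,-0.012]],"delta_rot":[[0,0,0],[0,0,0],[0,0,0]],"fingers":[-1,-1,-1]}'
```

```text
clock: 18.35
position: [0.5372, 0.1644, 0.1709]
tool_rot: [3.138, -0.001, 1.645]
force: [0.1, 0.1, 0.4]
grip_width: 0.0512
finger_force: 0.0
clock: 18.85
position: [0.537, 0.1645, 0.1487]
tool_rot: [3.139, -0.001, 1.646]
force: [0.3, -0.5, -1.0]
grip_width: -0.0003
finger_force: 0.0
clock: 19.15
position: [0.5355, 0.1641, 0.1266]
tool_rot: [-3.14, 0.001, 1.646]
force: [0.3, -0.6, 1.2]
grip_width: -0.0002
finger_force: 0.0
clock: 19.45
position: [0.5362, 0.1644, 0.1252]
tool_rot: [3.141, -0.0, 1.646]
force: [0.4, -0.0, -0.7]
grip_width: 0.0002
finger_force: 0.0
clock: 19.75
position: [0.536, 0.1644, 0.1218]
tool_rot: [-3.141, 0.0, 1.646]
force: [0.1, 0.7, 0.0]
grip_width: 0.0002
finger_force: 0.0
```

```bash
python3 -m crank '{"linear":[[0,0,-0.008],[0,0,-0.02],[0,0,-0.02]],"delta_rot":[[0,0,0],[0,0,0],[0,0,0]],"fingers":[-1,-1,-1]}'
python3 -m crank '{"linear":[[0,0,-0.008],[0,0,-0.012],[0,0,-0.012]],"delta_rot":[[0,0,0],[0,0,0],[0,0,0]],"fingers":[-1,-1,-1]}'
python3 -m crank '{"linear":[[0,0,0.2],[0,0,0.4],[0,0,0.4]],"delta_rot":[[0,0,0],[0,0,0],[0,0,0]],"fingers":[-1,-1,-1]}'
```

```text
clock: 20.05
position: [0.5359, 0.1643, 0.1164]
tool_rot: [-3.141, 0.0, 1.646]
force: [-0.6, -1.0, 0.2]
grip_width: -0.0001
finger_force: 0.0
clock: 20.35
position: [0.5362, 0.1644, 0.1139]
tool_rot: [3.142, -0.0, 1.646]
force: [-0.7, -1.1, 3.2]
grip_width: -0.0003
finger_force: 1.4
clock: 20.65
position: [0.5385, 0.1647, 0.2195]
tool_rot: [3.134, -0.003, 1.645]
force: [1.1, 0.1, -0.5]
grip_width: -0.0001
finger_force: 0.0
```

```bash
python3 -m crank '{"linear":[[0.04,-0.18,0],[0.08,-0.36,0],[0.12,-0.55,0],[0.15,-0.72,0],[0.15,-0.72,0]],"delta_rot":[[0,0,0.2],[0,0,0.4],[0,0,0.55],[0,0,0.69],[0,0,0.69]],"fingers":[0.45,0.45,0.45,0.45,0.45]}' 60
python3 -m crank '{"linear":[[0.04,-0.18,0],[0.08,-0.36,0],[0.12,-0.55,0],[0.15,-0.72,0],[0.15,-0.72,0]],"delta_rot":[[0,0,0],[0,0,0],[0,0,0],[0,0,0],[0,0,0]],"fingers":[0.45,0.45,0.45,0.45,0.45]}'
python3 - <<'E'
from h import *
print(observe()["position"],observe()["tool_rot"])
for n in("top","side"): print(n,[(round(b[1],4),round(b[2],4))+b[3:] for b in blanks(Cam(n)) if 35<b[3]<46 and 50<b[4]<68])
E
```

```text
clock: 21.15
position: [0.5738, -0.0225, 0.2143]
tool_rot: [-3.141, 0.002, 2.002]
force: [-0.0, 1.4, 0.8]
grip_width: 0.0621
finger_force: 0.0
clock: 21.65
position: [0.6104, -0.2023, 0.2138]
tool_rot: [-3.14, 0.003, 2.0]
force: [-0.6, 0.5, -0.8]
grip_width: 0.0616
finger_force: 0.0
[ 0.61037745 -0.20225593  0.21383703] [-3.14021293e+00  2.80522074e-03  1.99964335e+00]
top [(0.5853, -0.3556, 42, 58, 15)]
side [(0.5832, -0.3619, 42, 60, 15), (0.6093, -0.2035, 44, 60, 28)]
```

```bash
python3 -m crank '{"linear":[[0,0,-0.2],[0,0,-0.4],[0,0,-0.55],[0,0,-0.55],[0,0,-0.55]],"delta_rot":[[0,0,0],[0,0,0],[0,0,0],[0,0,0],[0,0,0]],"fingers":[0.45,0.45,0.45,0.45,0.45]}'
python3 -m crank '{"linear":[[0,0,-0.1],[0,0,-0.19],[0,0,-0.19],[0,0,-0.19]],"delta_rot":[[0,0,0],[0,0,0],[0,0,0],[0,0,0]],"fingers":[0.45,0.45,0.45,0.45]}'
```

```text
clock: 22.25
position: [0.6114, -0.1948, 0.0773]
tool_rot: [-3.141, -0.0, 2.008]
force: [1.4, -0.6, 0.8]
grip_width: 0.0622
finger_force: 0.0
clock: 22.65
position: [0.6122, -0.1957, 0.0312]
tool_rot: [3.14, 0.001, 2.007]
force: [-0.5, 0.2, 0.1]
grip_width: 0.0619
finger_force: 0.0
```

```bash
python3 -m crank '{"linear":[[0,0,-0.014],[0,0,-0.014],[0,0,-0.014],[0,0,-0.014],[0,0,-0.014]],"delta_rot":[[0,0,0],[0,0,0],[0,0,0],[0,0,0],[0,0,0]],"fingers":[0.3,-1,-1,-1,-1]}'
python3 -m crank '{"linear":[[0,0,0.15],[0,0,0.3],[0,0,0.5],[0,0,0.7],[0,0,0.7]],"delta_rot":[[0,0,0],[0,0,0],[0,0,0],[0,0,0],[0,0,0]],"fingers":[-1,-1,-1,-1,-1]}'
```

```text
clock: 23.15
position: [0.6117, -0.1957, 0.0269]
tool_rot: [3.14, 0.001, 2.007]
force: [-3.0, 1.7, 13.3]
grip_width: 0.0382
finger_force: 59.4
clock: 23.65
position: [0.6136, -0.1969, 0.2078]
tool_rot: [3.134, 0.006, 2.006]
force: [1.9, -0.1, -1.7]
grip_width: 0.0373
finger_force: 61.8
```

```bash
python3 -m crank '{"linear":[[-0.04,0.18,0],[-0.08,0.36,0],[-0.12,0.55,0],[-0.153,0.72,0],[-0.153,0.72,0]],"delta_rot":[[0,0,-0.2],[0,0,-0.4],[0,0,-0.55],[0,0,-0.69],[0,0,-0.69]],"fingers":[-1,-1,-1,-1,-1]}'
python3 -m crank '{"linear":[[-0.04,0.18,0],[-0.08,0.36,0],[-0.12,0.55,0],[-0.153,0.72,0],[-0.153,0.72,0]],"delta_rot":[[0,0,0],[0,0,0],[0,0,0],[0,0,0],[0,0,0]],"fingers":[-1,-1,-1,-1,-1]}'
python3 -m crank '{"linear":[[0,0,-0.06],[0,0,-0.06],[0,0,-0.06],[0,0,-0.06]],"delta_rot":[[0,0,0],[0,0,0],[0,0,0],[0,0,0]],"fingers":[-1,-1,-1,-1]}'
```

```text
clock: 24.15
position: [0.572, -0.0088, 0.2004]
tool_rot: [-3.141, -0.003, 1.651]
force: [0.4, -1.4, -1.4]
grip_width: 0.0379
finger_force: 61.7
clock: 24.65
position: [0.5331, 0.1706, 0.2003]
tool_rot: [-3.141, -0.002, 1.654]
force: [0.4, -1.3, -1.2]
grip_width: 0.0381
finger_force: 61.7
clock: 25.05
position: [0.5349, 0.1639, 0.186]
tool_rot: [3.141, -0.0, 1.645]
force: [0.6, 0.3, -0.9]
grip_width: 0.0378
finger_force: 61.7
```

```bash
python3 -m crank '{"linear":[[0.004,0,-0.08],[0.004,0,-0.15],[0.004,0,-0.15],[0.004,0,-0.15]],"delta_rot":[[0,0,0],[0,0,0],[0,0,0],[0,0,0]],"fingers":[-1,-1,-1,-1]}'
python3 -m crank '{"linear":[[0,0,-0.02],[0,0,-0.04],[0,0,-0.07],[0,0,-0.07]],"delta_rot":[[0,0,0],[0,0,0],[0,0,0],[0,0,0]],"fingers":[-1,-1,-1,-1]}'
```

```text
clock: 25.45
position: [0.5359, 0.1641, 0.1486]
tool_rot: [3.141, 0.0, 1.645]
force: [-0.1, -0.3, -0.7]
grip_width: 0.0378
finger_force: 61.7
clock: 25.85
position: [0.5355, 0.1643, 0.1297]
tool_rot: [-3.141, 0.0, 1.646]
force: [0.8, -1.0, -0.2]
grip_width: 0.0379
finger_force: 61.9
```

```bash
python3 -m crank '{"linear":[[0,0,-0.02],[0,0,-0.04],[0,0,-0.06],[0,0,-0.08],[0,0,-0.08]],"delta_rot":[[0,0,0],[0,0,0],[0,0,0],[0,0,0],[0,0,0]],"fingers":[-1,-1,-1,-1,-1]}'
python3 -m crank '{"linear":[[0,0,-0.02],[0,0,-0.042],[0,0,-0.042],[0,0,-0.042]],"delta_rot":[[0,0,0],[0,0,0],[0,0,0],[0,0,0]],"fingers":[-1,-1,-1,-1]}'
python3 -m crank '{"linear":[[0,0,0],[0,0,0],[0,0,0.1],[0,0,0.28],[0,0,0.28]],"delta_rot":[[0,0,0],[0,0,0],[0,0,0],[0,0,0],[0,0,0]],"fingers":[0.2,0.2,0.2,0.2,0.2]}'
python3 -m crank '{"linear":[[0,0,0],[0,0,0],[0,0,0],[0,0,-0.08],[0,0,-0.15]],"delta_rot":[[0,0,0],[0,0,0],[0,0,0],[0,0,0],[0,0,0]],"fingers":[-1,-1,-1,-1,-1]}' 40
python3 -m crank '{"linear":[[0,0,-0.02],[0,0,-0.04],[0,0,-0.04]],"delta_rot":[[0,0,0],[0,0,0],[0,0,0]],"fingers":[-1,-1,-1]}'
```

```text
clock: 26.35
position: [0.5357, 0.1643, 0.1099]
tool_rot: [3.141, 0.0, 1.646]
force: [3.7, 0.9, -1.7]
grip_width: 0.0377
finger_force: 61.7
clock: 26.75
position: [0.5355, 0.1643, 0.0999]
tool_rot: [-3.141, 0.0, 1.646]
force: [1.4, 0.1, 4.0]
grip_width: 0.038
finger_force: 62.3
clock: 27.25
position: [0.5374, 0.1647, 0.1743]
tool_rot: [3.136, -0.002, 1.645]
force: [0.7, 0.2, -1.3]
grip_width: 0.0512
finger_force: 0.0
clock: 27.75
position: [0.5353, 0.1643, 0.1313]
tool_rot: [-3.141, 0.0, 1.646]
force: [1.1, 0.6, -0.8]
grip_width: -0.0002
finger_force: 0.0
clock: 28.05
position: [0.5355, 0.1642, 0.1221]
tool_rot: [-3.141, 0.0, 1.646]
force: [-0.2, 0.4, 0.1]
grip_width: -0.0002
finger_force: 0.0
```

```bash
python3 -m crank '{"linear":[[0,0,0.2],[0,0,0.36],[0.02,-0.1,0.36],[0.04,-0.28,0.36],[0.05,-0.45,0.36]],"delta_rot":[[0,0,0],[0,0,0],[0,0,0.1],[0,0,0.2],[0,0,0.357]],"fingers":[-1,-1,0.45,0.45,0.45]}' 60
python3 -m crank '{"linear":[[0.02,-0.18,0],[0.04,-0.36,0],[0.06,-0.55,0],[0.08,-0.72,0],[0.1,-0.9,0]],"delta_rot":[[0,0,0],[0,0,0],[0,0,0],[0,0,0],[0,0,0]],"fingers":[0.45,0.45,0.45,0.45,0.45]}'
python3 -m crank '{"linear":[[0.02,-0.18,0],[0.04,-0.36,0],[0.05,-0.55,0],[0.05,-0.73,0],[0.05,-0.73,0]],"delta_rot":[[0,0,0],[0,0,0],[0,0,0],[0,0,0],[0,0,0]],"fingers":[0.45,0.45,0.45,0.45,0.45]}'
python3 -m crank '{"linear":[[0,0,0],[0,0,0]],"delta_rot":[[0,0,0],[0,0,0]],"fingers":[0.45,0.45]}'
python3 - <<'E'
from h import *
print(observe()["position"],observe()["tool_rot"])
for n in("top","side"): print(n,[(round(b[1],4),round(b[2],4))+b[3:] for b in blanks(Cam(n)) if 35<b[3]<46 and 50<b[4]<68])
E
```

```text
clock: 28.55
position: [0.5485, 0.0508, 0.2134]
tool_rot: [3.14, 0.0, 1.836]
force: [1.0, 0.1, 0.3]
grip_width: 0.0425
finger_force: 0.0
clock: 29.05
position: [0.5733, -0.1749, 0.2133]
tool_rot: [3.141, 0.0, 1.833]
force: [-0.3, -0.6, 0.1]
grip_width: 0.0621
finger_force: 0.0
clock: 29.55
position: [0.5832, -0.3627, 0.2131]
tool_rot: [-3.14, 0.004, 1.826]
force: [-1.2, 0.2, -0.5]
grip_width: 0.062
finger_force: 0.0
clock: 29.75
position: [0.5859, -0.3547, 0.2128]
tool_rot: [3.141, -0.0, 1.834]
force: [0.3, 0.9, 0.2]
grip_width: 0.0618
finger_force: 0.0
[ 0.5859389  -0.35467529  0.2127588 ] [ 3.14110166e+00 -3.48847816e-04  1.83356662e+00]
top [(0.115, 0.0554, 36, 67, 179), (0.5443, 0.1734, 39, 52, 4)]
side [(0.5834, -0.3619, 42, 60, 15)]
```

```bash
python3 -m crank '{"linear":[[-0.003,-0.004,-0.2],[-0.003,-0.004,-0.4],[-0.003,-0.004,-0.55],[-0.003,-0.004,-0.55],[-0.003,-0.004,-0.55]],"delta_rot":[[0,0,0],[0,0,0],[0,0,0],[0,0,0],[0,0,0]],"fingers":[0.45,0.45,0.45,0.45,0.45]}'
python3 -m crank '{"linear":[[0,0,-0.1],[0,0,-0.19],[0,0,-0.19],[0,0,-0.19]],"delta_rot":[[0,0,0],[0,0,0],[0,0,0],[0,0,0]],"fingers":[0.45,0.45,0.45,0.45]}'
python3 -m crank '{"linear":[[0,0,0],[0,0,0],[0,0,0],[0,0,0],[0,0,0]],"delta_rot":[[0,0,0],[0,0,0],[0,0,0],[0,0,0],[0,0,0]],"fingers":[0.3,-1,-1,-1,-1]}'
python3 -m crank '{"linear":[[0,0,0.15],[0,0,0.3],[0,0,0.5],[0,0,0.7],[0,0,0.7]],"delta_rot":[[0,0,0],[0,0,0],[0,0,0],[0,0,0],[0,0,0]],"fingers":[-1,-1,-1,-1,-1]}'
```

```text
clock: 30.35
position: [0.5853, -0.3564, 0.0761]
tool_rot: [3.142, 0.0, 1.833]
force: [0.1, -0.6, 1.4]
grip_width: 0.0616
finger_force: 0.0
clock: 30.75
position: [0.5859, -0.3571, 0.0299]
tool_rot: [3.14, 0.002, 1.833]
force: [-0.1, -0.6, 1.1]
grip_width: 0.0618
finger_force: 0.0
clock: 31.25
position: [0.5856, -0.357, 0.0294]
tool_rot: [3.14, 0.001, 1.833]
force: [-3.7, 3.3, 15.9]
grip_width: 0.0378
finger_force: 58.5
clock: 31.75
position: [0.587, -0.3585, 0.2102]
tool_rot: [3.134, 0.007, 1.832]
force: [-0.3, -0.6, -1.4]
grip_width: 0.0374
finger_force: 61.4
```

```bash
python3 -m crank '{"linear":[[-0.02,0.18,0],[-0.04,0.36,0],[-0.06,0.54,0],[-0.08,0.72,0],[-0.1,0.9,0]],"delta_rot":[[0,0,0],[0,0,-0.1],[0,0,-0.2],[0,0,-0.357],[0,0,-0.357]],"fingers":[-1,-1,-1,-1,-1]}'
python3 -m crank '{"linear":[[-0.02,0.18,0],[-0.04,0.36,0],[-0.06,0.54,0],[-0.08,0.72,0],[-0.1,0.9,0]],"delta_rot":[[0,0,0],[0,0,0],[0,0,0],[0,0,0],[0,0,0]],"fingers":[-1,-1,-1,-1,-1]}'
python3 -m crank '{"linear":[[0,0.14,0],[0,0.284,0],[0,0.284,-0.05],[0,0.284,-0.05],[0,0.284,-0.05]],"delta_rot":[[0,0,0],[0,0,0],[0,0,0],[0,0,0],[0,0,0]],"fingers":[-1,-1,-1,-1,-1]}'
```

```text
clock: 32.25
position: [0.5593, -0.1299, 0.2026]
tool_rot: [3.141, -0.0, 1.642]
force: [0.6, 0.6, -0.9]
grip_width: 0.0376
finger_force: 61.3
clock: 32.75
position: [0.5343, 0.0952, 0.2027]
tool_rot: [3.141, -0.0, 1.646]
force: [1.4, 0.2, -1.3]
grip_width: 0.0374
finger_force: 61.3
clock: 33.25
position: [0.5348, 0.1632, 0.19]
tool_rot: [-3.141, 0.001, 1.645]
force: [0.5, -1.6, -2.3]
grip_width: 0.0374
finger_force: 61.3
```

```bash
python3 -m crank '{"linear":[[0.004,0.003,-0.08],[0.004,0.003,-0.15],[0.004,0.003,-0.15],[0.004,0.003,-0.15]],"delta_rot":[[0,0,0],[0,0,0],[0,0,0],[0,0,0]],"fingers":[-1,-1,-1,-1]}'
python3 -m crank '{"linear":[[0,0,-0.02],[0,0,-0.04],[0,0,-0.075],[0,0,-0.075]],"delta_rot":[[0,0,0],[0,0,0],[0,0,0],[0,0,0]],"fingers":[-1,-1,-1,-1]}'
```

```text
clock: 33.65
position: [0.5362, 0.1642, 0.1532]
tool_rot: [3.141, 0.0, 1.644]
force: [0.8, 0.1, -0.5]
grip_width: 0.0375
finger_force: 61.3
clock: 34.05
position: [0.5367, 0.1633, 0.134]
tool_rot: [3.14, 0.001, 1.644]
force: [-0.8, -11.2, 13.0]
grip_width: 0.0374
finger_force: 77.1
```

```bash
python3 -m crank '{"linear":[[0,-0.003,0.03],[0,-0.01,0.03],[0,-0.01,0.03],[0,-0.01,0.03]],"delta_rot":[[0,0,0],[0,0,0],[0,0,0],[0,0,0]],"fingers":[-1,-1,-1,-1]}'
python3 -m crank '{"linear":[[0,0,-0.015],[0,0,-0.03],[0,0,-0.03],[0,0,-0.03]],"delta_rot":[[0,0,0],[0,0,0],[0,0,0],[0,0,0]],"fingers":[-1,-1,-1,-1]}'
```

```text
clock: 34.45
position: [0.5357, 0.1628, 0.141]
tool_rot: [-3.141, -0.0, 1.646]
force: [-0.4, 0.7, -0.2]
grip_width: 0.0378
finger_force: 75.4
clock: 34.85
position: [0.536, 0.1624, 0.1337]
tool_rot: [3.141, 0.0, 1.645]
force: [-0.1, -1.3, 8.2]
grip_width: 0.0374
finger_force: 76.5
```

```bash
python3 -m crank '{"linear":[[0,0,-0.02],[0,0,-0.04],[0,0,-0.06],[0,0,-0.06]],"delta_rot":[[0,0,0],[0,0,0],[0,0,0],[0,0,0]],"fingers":[-1,-1,-1,-1]}'
python3 - <<'E'
from h import *
S=Cam("side"); S.crop("pics/f1.png",205,115,60,70,8)
E
```

```text
clock: 35.25
position: [0.5362, 0.1624, 0.1182]
tool_rot: [3.141, 0.0, 1.645]
force: [2.7, -1.4, 2.0]
grip_width: 0.0374
finger_force: 75.7
```

View pics/f1.png

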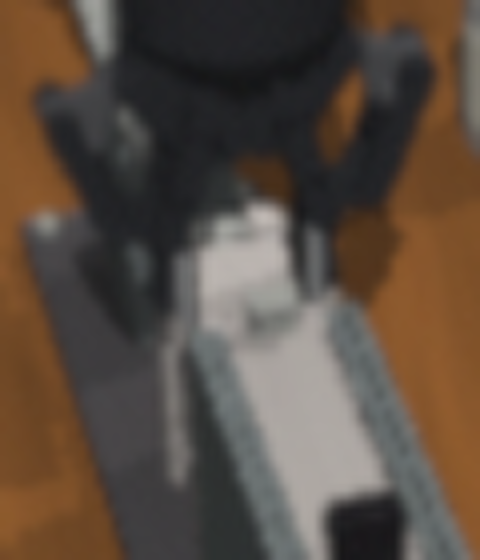

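The blank sits level between the fingers (crop 245,260) and below the keeper's top, so it is going down; pressing on.

```bash
python3 -m crank '{"linear":[[0,0,-0.02],[0,0,-0.04],[0,0,-0.05],[0,0,-0.05]],"delta_rot":[[0,0,0],[0,0,0],[0,0,0],[0,0,0]],"fingers":[-1,-1,-1,-1]}'
python3 -m crank '{"linear":[[0,0,-0.01],[0,0,-0.02],[0,0,-0.02]],"delta_rot":[[0,0,0],[0,0,0],[0,0,0]],"fingers":[-1,-1,-1]}'
```

```text
clock: 35.7
position: [0.5361, 0.1624, 0.106]
tool_rot: [3.141, 0.0, 1.646]
force: [2.6, -1.7, 2.8]
grip_width: 0.0378
finger_force: 76.0
clock: 36.0
position: [0.5362, 0.1627, 0.1014]
tool_rot: [3.141, -0.0, 1.646]
force: [0.5, -1.0, 7.9]
grip_width: 0.0379
finger_force: 76.5
```

Force rising; a little more, then release and check by probing with shut fingers.

```bash
python3 -m crank '{"linear":[[0,0,-0.01],[0,0,-0.016],[0,0,-0.016]],"delta_rot":[[0,0,0],[0,0,0],[0,0,0]],"fingers":[-1,-1,-1]}'
python3 -m crank '{"linear":[[0,0,0],[0,0,0],[0,0,0.1],[0,0,0.3],[0,0,0.3]],"delta_rot":[[0,0,0],[0,0,0],[0,0,0],[0,0,0],[0,0,0]],"fingers":[0.2,0.2,0.2,0.2,0.2]}'
python3 -m crank '{"linear":[[0,0,0],[0,0,0],[0,0,0],[0,0,-0.08],[0,0,-0.15]],"delta_rot":[[0,0,0],[0,0,0],[0,0,0],[0,0,0],[0,0,0]],"fingers":[-1,-1,-1,-1,-1]}' 40
python3 -m crank '{"linear":[[0,0.004,-0.02],[0,0.004,-0.04],[0,0.004,-0.04]],"delta_rot":[[0,0,0],[0,0,0],[0,0,0]],"fingers":[-1,-1,-1]}'
```

```text
clock: 36.3
position: [0.5367, 0.164, 0.0984]
tool_rot: [3.139, -0.002, 1.647]
force: [-1.5, 4.4, 22.8]
grip_width: 0.0372
finger_force: 80.6
clock: 36.8
position: [0.5378, 0.1628, 0.1767]
tool_rot: [3.136, -0.002, 1.645]
force: [1.1, -0.1, -0.9]
grip_width: 0.0514
finger_force: 0.0
clock: 37.3
position: [0.5355, 0.1625, 0.1335]
tool_rot: [-3.141, 0.0, 1.646]
force: [-0.7, -0.2, -0.5]
grip_width: 0.0001
finger_force: 0.0
clock: 37.6
position: [0.5357, 0.1635, 0.1244]
tool_rot: [-3.141, 0.0, 1.646]
force: [0.8, 0.7, -0.2]
grip_width: -0.0001
finger_force: 0.0
```

```bash
python3 -m crank '{"linear":[[0,0,-0.015],[0,0,-0.03],[0,0,-0.03]],"delta_rot":[[0,0,0],[0,0,0],[0,0,0]],"fingers":[-1,-1,-1]}'
python3 -m crank '{"linear":[[0,0,-0.008],[0,0,-0.012],[0,0,-0.012]],"delta_rot":[[0,0,0],[0,0,0],[0,0,0]],"fingers":[-1,-1,-1]}'
python3 -m crank '{"linear":[[0,0,-0.004],[0,0,-0.008],[0,0,-0.008]],"delta_rot":[[0,0,0],[0,0,0],[0,0,0]],"fingers":[-1,-1,-1]}'
```

```text
clock: 37.9
position: [0.5357, 0.1636, 0.117]
tool_rot: [-3.141, 0.0, 1.646]
force: [-1.2, 0.3, -0.2]
grip_width: 0.0002
finger_force: 0.0
clock: 38.2
position: [0.536, 0.1636, 0.1143]
tool_rot: [3.141, -0.0, 1.646]
force: [0.0, 0.4, 4.9]
grip_width: -0.0001
finger_force: 2.0
clock: 38.5
position: [0.5359, 0.1636, 0.1121]
tool_rot: [3.141, -0.0, 1.646]
force: [0.0, -0.5, 4.3]
grip_width: -0.0004
finger_force: 2.1
```

```bash
python3 -m crank '{"linear":[[0,0,0.2],[0,0,0.4],[0.015,-0.15,0.4],[0.03,-0.33,0.4],[0.048,-0.5,0.4]],"delta_rot":[[0,0,0],[0,0,0],[0,0,0],[0,0,0],[0,0,0]],"fingers":[-1,-1,0.1,0.1,0.1]}'
python3 -m crank '{"linear":[[0,-0.16,0],[0,-0.16,0],[0,-0.16,-0.1],[0,-0.16,-0.21],[0,-0.16,-0.21]],"delta_rot":[[0,0,0],[0,0,0],[0,0,0],[0,0,0],[0,0,0]],"fingers":[0.1,0.1,0.1,0.1,0.1]}'
python3 - <<'E'
from h import *
S=Cam("side");T=Cam("top")
S.crop("pics/g1.png",205,110,60,70,8);T.crop("pics/g2.png",165,185,40,40,8)
a=cv2.imread('pics/g1.png');b=cv2.imread('pics/g2.png');o=np.zeros((560,800,3),np.uint8);o[:,:480]=a;o[:320,480:]=b;cv2.imwrite('pics/g3.png',o)
E
```

```text
clock: 39.0
position: [0.5476, 0.0374, 0.2124]
tool_rot: [3.141, -0.0, 1.647]
force: [0.1, -1.0, -0.4]
grip_width: 0.043
finger_force: 0.0
clock: 39.5
position: [0.5462, -0.001, 0.1571]
tool_rot: [-3.137, 0.0, 1.646]
force: [0.1, 0.4, 1.0]
grip_width: 0.0471
finger_force: 0.0
```

View pics/g3.png

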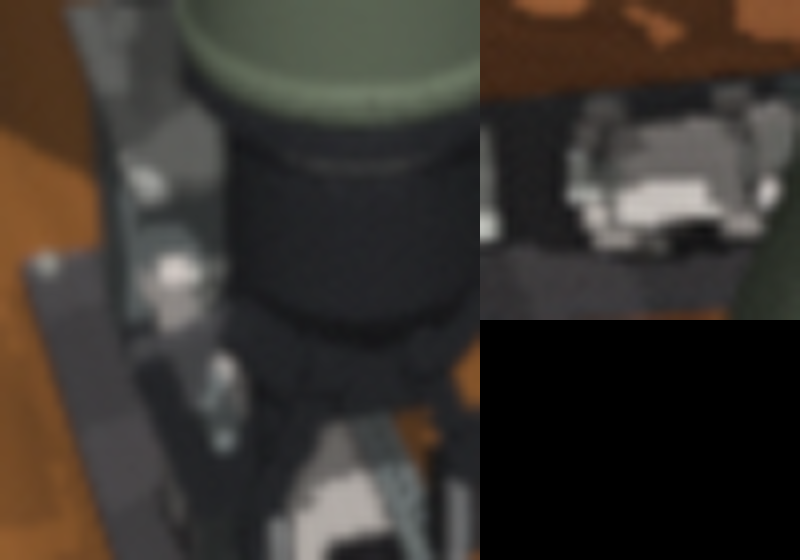

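```bash
python3 -m crank '{"linear":[[0.003,0,0],[0.003,0,0],[0.003,0,0],[0.003,0,0]],"delta_rot":[[0,0,0],[0,0,0],[0,0,0],[0,0,0]],"fingers":[-1,-1,-1,-1]}'
python3 -m crank '{"linear":[[-0.006,0.07,0],[-0.012,0.15,0],[-0.018,0.23,0],[-0.025,0.33,0],[-0.025,0.34,0]],"delta_rot":[[0,0,0],[0,0,0],[0,0,0],[0,0,0],[0,0,0]],"fingers":[-1,-1,-1,-1,-1]}'
python3 -m crank '{"linear":[[-0.001,0.01,0],[-0.002,0.02,0],[-0.002,0.03,0],[-0.002,0.03,0]],"delta_rot":[[0,0,0],[0,0,0],[0,0,0],[0,0,0]],"fingers":[-1,-1,-1,-1]}'
```

```text
clock: 40.0
position: [0.548, -0.0014, 0.1609]
tool_rot: [-3.141, -0.001, 1.646]
force: [-9.6, 0.5, 14.9]
grip_width: 0.0227
finger_force: 38.5
clock: 40.5
position: [0.5416, 0.0867, 0.1609]
tool_rot: [-3.141, -0.002, 1.649]
force: [-10.9, 0.9, 18.6]
grip_width: 0.0226
finger_force: 39.9
clock: 40.9
position: [0.5412, 0.0914, 0.1609]
tool_rot: [-3.141, -0.001, 1.646]
force: [-11.0, -0.2, 14.6]
grip_width: 0.0225
finger_force: 39.7
```

```bash
python3 -m crank '{"linear":[[-0.001,0.01,0.004],[-0.001,0.012,0.004],[-0.001,0.012,0.004]],"delta_rot":[[0,0,0],[0,0,0],[0,0,0]],"fingers":[-1,-1,-1]}'
python3 -m crank '{"linear":[[-0.001,0.01,0],[-0.001,0.012,0],[-0.001,0.012,0]],"delta_rot":[[0,0,0],[0,0,0],[0,0,0]],"fingers":[-1,-1,-1]}'
```

```text
clock: 41.2
position: [0.5409, 0.0934, 0.1613]
tool_rot: [-3.14, 0.001, 1.645]
force: [-5.9, -4.9, 0.1]
grip_width: 0.0223
finger_force: 40.7
clock: 41.5
position: [0.5409, 0.0937, 0.1613]
tool_rot: [-3.141, 0.004, 1.643]
force: [-5.0, -19.7, 1.6]
grip_width: 0.0226
finger_force: 40.8
```

```bash
python3 -m crank '{"linear":[[0,0,0],[0,0,0],[0,0,0.15],[0,0,0.35],[-0.1,-0.15,0.35]],"delta_rot":[[0,0,0],[0,0,0],[0,0,0],[0,0,0],[0,0,0]],"fingers":[0.1,0.1,0.1,0.1,0.1]}'
python3 -m crank '{"linear":[[-0.1,-0.15,0],[-0.2,-0.3,0],[-0.3,-0.45,0],[-0.4,-0.6,0],[-0.5,-0.75,0]],"delta_rot":[[0,0,0],[0,0,0],[0,0,0],[0,0,0],[0,0,0]],"fingers":[0.1,0.1,0.1,0.1,0.1]}'
cat >> h.py <<'E'
M=np.array([.5357,.1634,.074])
def w(q):
    c,n=np.cos(M[2]),np.sin(M[2]); return np.array([M[0]+c*q[0]-n*q[1],M[1]+n*q[0]+c*q[1],q[2]])
def yz(c,uv,x=0):
    "local (Y,Z) where pixel ray meets the plane local x"
    ex=w([1,0,0])-w([0,0,0]); o=w([x,0,0]); r=c.ray(uv)[0]; P=c.p+r*(((o-c.p)@ex)/(r@ex))
    ey=w([0,1,0])-w([0,0,0]); return np.array([(P-w([0,0,0]))@ey,P[2]])
E
python3 - <<'E'
from h import *
T=Cam("top");S=Cam("side")
for c,n,q in((S,"tip",(226.4,107)),(T,"tip",(154.2,206.2)),(S,"tab",(218.8,74.5)),(T,"tab",(120,206.7))):
    r=c.ray(q)[0]; print(n, yz(c,q).round(4), [ (round(float(P[0]),3),round(float(P[1]),3),z) for z in (.19,.2,.21,.25,.27) for P in c.at(np.array([q]),z)])
S.crop("pics/h1.png",200,60,60,110,5);T.crop("pics/h2.png",100,185,90,45,5)
a=cv2.imread('pics/h1.png');b=cv2.imread('pics/h2.png');o=np.zeros((550,760,3),np.uint8);o[:550,:300]=a;o[:225,305:755]=b;cv2.imwrite('pics/h3.png',o)
E
```

```text
clock: 42.0
position: [0.5204, 0.0633, 0.2533]
tool_rot: [3.132, -0.002, 1.651]
force: [0.9, -2.7, -2.1]
grip_width: 0.047
finger_force: 0.0
clock: 42.5
position: [0.3905, -0.1288, 0.2488]
tool_rot: [3.14, -0.0, 1.647]
force: [-0.3, -0.1, 0.2]
grip_width: 0.0469
finger_force: 0.0
tip [0.0878 0.1981] [(0.531, 0.264, 0.19), (0.529, 0.248, 0.2), (0.527, 0.232, 0.21), (0.519, 0.169, 0.25), (0.515, 0.137, 0.27)]
tip [0.0973 0.183 ] [(0.528, 0.259, 0.19), (0.527, 0.257, 0.2), (0.526, 0.254, 0.21), (0.521, 0.245, 0.25), (0.519, 0.241, 0.27)]
tab [0.1757 0.2543] [(0.536, 0.461, 0.19), (0.534, 0.442, 0.2), (0.532, 0.423, 0.21), (0.524, 0.347, 0.25), (0.52, 0.309, 0.27)]
tab [0.1839 0.2499] [(0.529, 0.365, 0.19), (0.528, 0.362, 0.2), (0.527, 0.359, 0.21), (0.522, 0.347, 0.25), (0.52, 0.341, 0.27)]
```

View pics/h3.png

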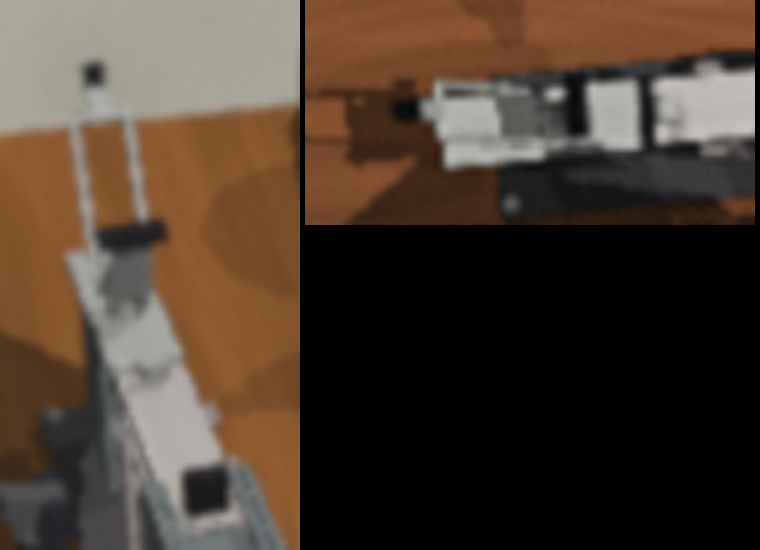

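```bash
python3 -m crank '{"linear":[[0.08,0.18,0.05],[0.16,0.36,0.1],[0.16,0.55,0.13],[0.16,0.75,0.13],[0.16,0.95,0.13]],"delta_rot":[[0,0,0],[0,0,0],[0,0,0],[0,0,0],[0,0,0]],"fingers":[-1,-1,-1,-1,-1]}'
python3 -m crank '{"linear":[[0,0.19,0],[0,0.38,0],[0,0.57,0],[0,0.76,0],[0,0.95,0]],"delta_rot":[[0,0,0],[0,0,0],[0,0,0],[0,0,0],[0,0,0]],"fingers":[-1,-1,-1,-1,-1]}'
python3 -m crank '{"linear":[[0,0.12,0],[0,0.12,0],[0,0.12,0]],"delta_rot":[[0,0,0],[0,0,0],[0,0,0]],"fingers":[-1,-1,-1]}'
```

```text
clock: 43.1
position: [0.4312, 0.1123, 0.2816]
tool_rot: [3.14, -0.001, 1.646]
force: [1.3, -1.4, 0.0]
grip_width: 0.0004
finger_force: 0.0
clock: 43.6
position: [0.4307, 0.3499, 0.2813]
tool_rot: [3.141, -0.001, 1.647]
force: [0.6, -0.4, 0.6]
grip_width: 0.0002
finger_force: 0.0
clock: 43.9
position: [0.431, 0.3777, 0.2807]
tool_rot: [3.142, 0.0, 1.647]
force: [-0.3, -0.2, -0.8]
grip_width: -0.0003
finger_force: 0.0
```

```bash
python3 -m crank '{"linear":[[0.18,0,0],[0.356,0,0],[0.356,0,-0.075],[0.356,0,-0.075],[0.356,0,-0.075]],"delta_rot":[[0,0,0],[0,0,0],[0,0,0],[0,0,0],[0,0,0]],"fingers":[-1,-1,-1,-1,-1]}'
python3 -m crank '{"linear":[[0.003,-0.04,0],[0.006,-0.08,0],[0.009,-0.12,0],[0.012,-0.16,0],[0.015,-0.2,0]],"delta_rot":[[0,0,0],[0,0,0],[0,0,0],[0,0,0],[0,0,0]],"fingers":[-1,-1,-1,-1,-1]}'
python3 - <<'E'
from h import *
S=Cam("side");cv2.imwrite("pics/i_side.png",S.im[60:170,190:290,::-1])
# dark blob near the loop tab's place
g=S.im[60:120,200:260].max(2); print(S.proj([w([0,y,z]) for y,z in((.184,.25),(.125,.269),(.16,.263))]).round(1).tolist()); ys,xs=np.where(g<60); print(len(xs),(xs.mean()+200,ys.mean()+60) if len(xs) else 0)
E
```

```text
clock: 44.4
position: [0.5199, 0.3766, 0.2624]
tool_rot: [-3.141, 0.0, 1.645]
force: [-1.1, 0.2, 0.2]
grip_width: 0.0001
finger_force: 0.0
clock: 44.9
position: [0.5241, 0.3261, 0.2622]
tool_rot: [3.141, -0.0, 1.646]
force: [0.9, 0.8, -0.3]
grip_width: 0.0
finger_force: 0.1
[[218.3, 74.5], [222.3, 78.1], [219.8, 74.2]]
313 (np.float64(220.2108626198083), np.float64(74.95846645367412))
```

```bash
python3 -m crank '{"linear":[[0.003,-0.04,0],[0.005,-0.07,0],[0.007,-0.1,0],[0.009,-0.12,0],[0.01,-0.14,0]],"delta_rot":[[0,0,0],[0,0,0],[0,0,0],[0,0,0],[0,0,0]],"fingers":[-1,-1,-1,-1,-1]}'
python3 -m crank '{"linear":[[0.002,-0.02,0],[0.003,-0.04,0],[0.003,-0.04,0],[0.003,-0.04,0]],"delta_rot":[[0,0,0],[0,0,0],[0,0,0],[0,0,0]],"fingers":[-1,-1,-1,-1]}'
python3 -m crank '{"linear":[[0,0,0],[0,0,0],[0,0.1,0.1],[-0.2,0.1,0.1],[-0.4,0.1,0.1]],"delta_rot":[[0,0,0],[0,0,0],[0,0,0],[0,0,0],[0,0,0]],"fingers":[-1,-1,-1,-1,-1]}'
python3 - <<'E'
from h import *
S=Cam("side");T=Cam("top")
# predicted tab/tip positions for loop down and loop back
th=1.95;c,s=np.cos(th),np.sin(th);pin=np.array([.125+.013*c+.005*s,.140+.013*s-.005*c])
for n,cm in(("S",S),("T",T)):
    im=cv2.GaussianBlur(cm.im,(3,3),0)
    for nm,q in(("tab up",(.184,.25)),("tab down",(.0115,.130)),("tab down2",(.0115,.136)),("bar",(.036,.1325)),("tip",(.093,.198))):
        u=cm.proj(w([0,*q]))[0]; i=np.round(u).astype(int); print(n,nm,u.round(1),im[i[1],i[0]].tolist())
S.crop("pics/j1.png",200,60,65,110,5)
T.crop("pics/j2.png",130,185,90,45,5)
a=cv2.imread('pics/j1.png');b=cv2.imread('pics/j2.png');o=np.zeros((550,790,3),np.uint8);o[:550,:325]=a;o[:225,330:780]=b;cv2.imwrite('pics/j3.png',o)
E
```

```text
clock: 45.45
position: [0.5266, 0.2917, 0.2619]
tool_rot: [-3.142, -0.0, 1.646]
force: [0.2, -0.4, 1.0]
grip_width: 0.0
finger_force: 0.0
clock: 45.85
position: [0.5273, 0.2822, 0.2619]
tool_rot: [-3.142, -0.0, 1.646]
force: [0.9, 0.5, 0.2]
grip_width: -0.0003
finger_force: 0.0
clock: 46.35
position: [0.4266, 0.3076, 0.2868]
tool_rot: [3.141, 0.0, 1.646]
force: [-0.1, 0.9, 1.1]
grip_width: -0.0001
finger_force: 0.0
S tab up [218.3  74.5] [154, 152, 139]
S tab down [233.6 142.3] [56, 54, 55]
S tab down2 [233.5 140.6] [84, 82, 81]
S bar [231.5 136.5] [137, 137, 132]
S tip [226.  106.1] [38, 35, 35]
T tab up [119.9 206.7] [64, 39, 23]
T tab down [184.6 205.3] [33, 32, 32]
T tab down2 [184.3 205.1] [32, 31, 31]
T bar [176.8 206. ] [163, 163, 159]
T tip [154.5 205.5] [19, 18, 20]
```

```bash
python3 - <<'E'
from h import *
S=Cam("side");T=Cam("top")
for n,c,q in(("S",S,(233.6,142)),("T",T,(184.6,205.3))):
    u,v=np.round(q).astype(int); W=6; g=c.im[v-W:v+W+1,u-W:u+W+1].max(2).astype(int)
    wt=np.clip(90-g,0,None); Y,X=np.mgrid[v-W:v+W+1,u-W:u+W+1]; print(n,(X*wt).sum()/wt.sum(),(Y*wt).sum()/wt.sum()); print(g)
for z in(.12,.127,.13,.14,.147): print(z,S.proj(w([0,.1248-np.sqrt(.1155**2-(z-.1539)**2),z])).round(1),T.proj(w([0,.1248-np.sqrt(.1155**2-(z-.1539)**2),z])).round(1))
E
```

```text
S 233.40682414698162 142.61154855643045
[[129 129 133 133 132 140 149 150 156 157 130 120 122]
 [145 150 154 154 157 160 157 154 152 149 132 122 121]
 [153 155 160 166 169 165 154 158 159 156 147 127 121]
 [145 147 149 164 163 158 150 157 164 164 157 137 124]
 [154 151 143 149 136 124 118 134 160 166 161 146 130]
 [164 160 145 124  92  76  72 101 149 165 164 157 146]
 [167 163 147 108  64  43  43  74 127 160 166 166 160]
 [169 164 147 107  59  38  39  63 115 157 168 167 163]
 [170 167 155 126  82  64  72  91 124 159 168 168 165]
 [167 169 162 144 120 115 128 143 154 165 168 168 167]
 [162 170 167 160 153 153 159 165 167 169 169 169 169]
 [156 170 169 168 166 166 167 168 169 169 170 170 169]
 [140 165 170 169 168 168 168 168 170 169 169 170 169]]
T 184.45724907063197 205.2453531598513
[[140 148 155 155 139 118 114 122 127 137 150 161 179]
 [157 167 181 186 186 180 180 180 180 183 186 186 191]
 [179 182 187 189 190 189 192 191 191 191 191 191 190]
 [185 188 189 187 189 188 188 181 186 189 189 190 189]
 [186 190 187 172 162 161 157 147 172 190 191 188 189]
 [184 186 179 130  80  65  62  79 151 188 191 190 189]
 [183 186 176 118  38   7   8  49 134 179 189 188 186]
 [185 186 177 123  49  25  25  55 125 172 186 187 186]
 [177 177 177 144 102  90  91 100 137 174 187 188 187]
 [169 168 180 178 167 161 161 164 176 186 188 189 187]
 [183 181 185 187 188 187 189 190 192 192 192 190 190]
 [187 188 190 189 189 190 192 193 193 195 190 186 180]
 [186 187 183 179 176 175 175 175 177 177 166 153 135]]
0.12 [[233.5 144.5]] [[184.2 205.7]]
0.127 [[233.5 142.9]] [[184.4 205.4]]
0.13 [[233.6 142.2]] [[184.5 205.3]]
0.14 [[233.6 139.7]] [[184.5 204.9]]
0.147 [[233.6 137.8]] [[184.4 204.7]]
```

```bash
python3 -m crank '{"linear":[[0,-0.17,0],[0,-0.34,0],[0.18,-0.34,0],[0.36,-0.34,0],[0.42,-0.34,0]],"delta_rot":[[0,0,0],[0,0,0],[0,0,0],[0,0,0],[0,0,0]],"fingers":[-1,-1,-1,-1,-1]}'
python3 -m crank '{"linear":[[0,0,0],[0,0,-0.15],[0,0,-0.31],[0,0,-0.31]],"delta_rot":[[0,0,0],[0,0,0],[0,0,0],[0,0,0]],"fingers":[-1,-1,-1,-1]}'
```

```text
clock: 47.05
position: [0.5366, 0.2208, 0.2866]
tool_rot: [3.14, 0.001, 1.643]
force: [-1.8, 0.2, -0.4]
grip_width: 0.0002
finger_force: 0.0
clock: 47.45
position: [0.5305, 0.2212, 0.2056]
tool_rot: [-3.136, 0.003, 1.646]
force: [-0.8, 0.5, 0.7]
grip_width: 0.0004
finger_force: 0.0
```

```bash
python3 -m crank '{"linear":[[-0.003,0.04,0],[-0.006,0.08,0],[-0.009,0.12,0],[-0.012,0.16,0],[-0.012,0.16,0]],"delta_rot":[[0,0,0],[0,0,0],[0,0,0],[0,0,0],[0,0,0]],"fingers":[-1,-1,-1,-1,-1]}'
python3 -m crank '{"linear":[[-0.002,0.03,0],[-0.004,0.06,0],[-0.006,0.08,0],[-0.006,0.08,0]],"delta_rot":[[0,0,0],[0,0,0],[0,0,0],[0,0,0]],"fingers":[-1,-1,-1,-1]}'
python3 -m crank '{"linear":[[-0.002,0.03,0],[-0.004,0.06,0],[-0.006,0.07,0],[-0.006,0.07,0]],"delta_rot":[[0,0,0],[0,0,0],[0,0,0],[0,0,0]],"fingers":[-1,-1,-1,-1]}'
```

```text
clock: 47.95
position: [0.529, 0.2644, 0.2099]
tool_rot: [3.141, -0.001, 1.648]
force: [-0.4, -0.3, -0.2]
grip_width: 0.0001
finger_force: 0.0
clock: 48.35
position: [0.5276, 0.283, 0.2092]
tool_rot: [-3.141, -0.0, 1.647]
force: [-0.5, 0.6, 0.1]
grip_width: 0.0003
finger_force: 0.0
clock: 48.75
position: [0.5262, 0.3002, 0.2093]
tool_rot: [-3.141, -0.0, 1.646]
force: [-0.5, -0.3, -0.0]
grip_width: 0.0003
finger_force: 0.4
```

```bash
python3 - <<'E'
from h import *
S=Cam("side")
for th in(1.95,1.57,1.2,1.0,.8):
    c,s=np.cos(th),np.sin(th)
    r=[]
    for x in(-.018,0,.018):
        u=np.round(S.proj(w([x,.125+.066*c-.008*s,.140+.066*s+.008*c]))[0]).astype(int); r.append((u.tolist(),S.im[u[1],u[0]].tolist()))
    print(th,r)
for n,q in(("tab",(.0125,.128)),("bar",(.036,.1325)),("bar hooked",(.0435,.135)),("tab hooked",(.02,.130))):
    u=np.round(S.proj(w([0,*q]))[0]).astype(int); print(n,u,S.im[u[1],u[0]])
u,v=233,140;print(S.im[v-8:v+6,u-6:u+7].max(2))
E
```

```text
1.95 [([220, 107], [161, 161, 155]), ([226, 106], [163, 163, 158]), ([232, 105], [77, 50, 28])]
1.57 [([218, 100], [124, 121, 117]), ([224, 99], [83, 83, 84]), ([230, 98], [79, 51, 30])]
1.2 [([216, 96], [36, 34, 35]), ([222, 96], [100, 100, 100]), ([228, 95], [54, 41, 35])]
1.0 [([215, 96], [51, 38, 33]), ([221, 95], [88, 88, 89]), ([227, 94], [47, 44, 44])]
0.8 [([215, 96], [51, 38, 33]), ([221, 95], [88, 88, 89]), ([227, 94], [47, 44, 44])]
tab [234 143] [143 139 135]
bar [232 136] [160 161 156]
bar hooked [231 134] [109 110 106]
tab hooked [233 141] [34 34 36]
[[135 142 145 144 143 138 132 130 146 145 130 124 123]
 [112 119 121 117 117 122 127 136 146 155 135 124 124]
 [112 107 107 104 110 129 141 151 158 159 137 124 124]
 [130 130 133 136 142 153 155 153 150 146 141 128 124]
 [142 142 145 157 162 161 157 156 155 153 152 137 125]
 [141 142 140 155 154 140 131 142 160 164 164 154 131]
 [155 152 139 132 115  95  85 109 150 165 167 159 133]
 [167 163 147 109  71  51  47  75 127 160 168 161 139]
 [169 167 152 108  59  36  35  52 106 156 168 163 147]
 [170 167 153 123  75  41  36  49 101 156 169 167 159]
 [170 168 160 137 101  77  76  90 120 159 170 169 167]
 [166 170 165 150 135 129 132 143 155 167 170 170 169]
 [163 173 169 162 159 159 161 165 169 170 171 170 170]
 [151 170 171 169 168 168 168 170 172 171 171 170 171]]
```

```bash
python3 -m crank '{"linear":[[0,-0.01,0.07],[0,0,0.145],[-0.005,0.07,0.145],[-0.005,0.07,0.145],[-0.005,0.07,0.08]],"delta_rot":[[0,0,0],[0,0,0],[0,0,0],[0,0,0],[0,0,0]],"fingers":[-1,-1,-1,-1,-1]}'
python3 -m crank '{"linear":[[0,0,-0.02],[0,0,-0.02],[-0.002,0.03,-0.048],[-0.002,0.03,-0.048]],"delta_rot":[[0,0,0],[0,0,0],[0,0,0],[0,0,0]],"fingers":[-1,-1,-1,-1]}'
python3 -m crank '{"linear":[[-0.002,0.026,-0.032],[-0.004,0.056,-0.072],[-0.004,0.056,-0.072]],"delta_rot":[[0,0,0],[0,0,0],[0,0,0]],"fingers":[-1,-1,-1]}'
```

```text
clock: 49.3
position: [0.5254, 0.3182, 0.2302]
tool_rot: [3.14, -0.002, 1.647]
force: [-0.0, -0.4, -0.1]
grip_width: -0.0
finger_force: 0.0
clock: 49.7
position: [0.5243, 0.3306, 0.2197]
tool_rot: [3.139, -0.008, 1.65]
force: [-9.6, 19.2, 37.9]
grip_width: 0.0003
finger_force: 20.5
clock: 50.0
position: [0.5227, 0.3508, 0.2026]
tool_rot: [3.136, -0.017, 1.654]
force: [-11.7, 48.7, 41.2]
grip_width: 0.0001
finger_force: 32.0
```

```bash
python3 -m crank '{"linear":[[0,0,0.06],[0,0,0.16],[0,0,0.16]],"delta_rot":[[0,0,0],[0,0,0],[0,0,0]],"fingers":[-1,-1,-1]}'
python3 - <<'E'
from h import *
S=Cam("side");T=Cam("top")
S.crop("pics/k1.png",200,70,65,90,6.6)
T.crop("pics/k2.png",120,180,60,50,6.5)
a=cv2.imread('pics/k1.png');b=cv2.imread('pics/k2.png');o=np.zeros((594,830,3),np.uint8);o[:594,:429]=a;o[:325,435:825]=b;cv2.imwrite('pics/k3.png',o[:,:800])
for th in np.arange(0,2,.1):
    c,s=np.cos(th),np.sin(th); r=[]
    for x in(-.017,0,.017):
        u=np.round(S.proj(w([x,.125+.066*c-.008*s,.140+.066*s+.008*c]))[0]).astype(int); r.append((u.tolist(),int(S.im[u[1],u[0]].max())))
    print(round(th,1),r)
E
```

```text
clock: 50.3
position: [0.5244, 0.3391, 0.2416]
tool_rot: [3.139, -0.002, 1.646]
force: [0.8, -0.6, -0.3]
grip_width: -0.0002
finger_force: 0.0
0.0 [([214, 104], 80), ([220, 104], 180), ([225, 103], 169)]
0.1 [([214, 103], 79), ([220, 102], 181), ([225, 101], 158)]
0.2 [([214, 101], 78), ([220, 100], 178), ([225, 100], 142)]
0.3 [([214, 100], 76), ([220, 99], 154), ([225, 98], 85)]
0.4 [([214, 99], 68), ([220, 98], 95), ([225, 97], 48)]
0.5 [([214, 98], 65), ([220, 97], 45), ([225, 96], 33)]
0.6 [([215, 97], 40), ([220, 96], 38), ([226, 95], 39)]
0.7 [([215, 96], 42), ([220, 95], 39), ([226, 95], 39)]
0.8 [([215, 96], 42), ([221, 95], 38), ([226, 94], 44)]
0.9 [([215, 96], 42), ([221, 95], 38), ([227, 94], 56)]
1.0 [([216, 96], 37), ([221, 95], 38), ([227, 94], 56)]
1.1 [([216, 96], 37), ([222, 95], 38), ([227, 94], 56)]
1.2 [([216, 96], 37), ([222, 96], 40), ([228, 95], 68)]
1.3 [([217, 97], 36), ([223, 96], 38), ([228, 95], 68)]
1.4 [([217, 98], 54), ([223, 97], 61), ([229, 96], 75)]
1.5 [([218, 99], 126), ([224, 98], 110), ([229, 98], 74)]
1.6 [([218, 101], 156), ([224, 100], 170), ([230, 99], 76)]
1.7 [([219, 102], 177), ([225, 101], 158), ([231, 100], 78)]
1.8 [([219, 104], 172), ([225, 103], 169), ([231, 102], 77)]
1.9 [([220, 106], 178), ([226, 105], 143), ([232, 104], 77)]
```

View pics/k3.png

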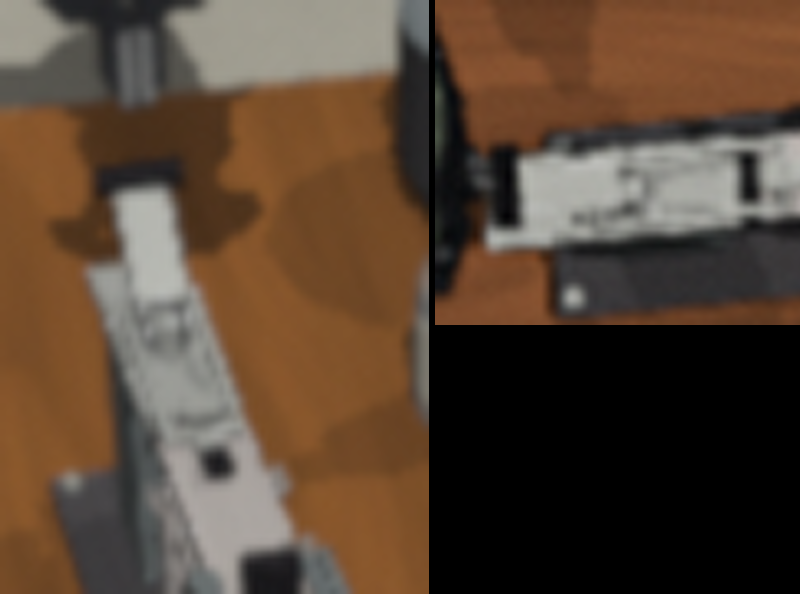

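```bash
python3 - <<'E'
from h import *
S=Cam("side");T=Cam("top")
for th in(.3,.5,.6,.7,.8,.9,1.,1.1,1.2):
    c,s=np.cos(th),np.sin(th); q=[0,.125+.066*c-.008*s,.140+.066*s+.008*c]
    u=T.proj(w(q))[0]; v=S.proj(w(q))[0]; i,j=np.round(u).astype(int),np.round(v).astype(int)
    print(th,np.round(q,4),u.round(1),int(T.im[i[1],i[0]].max()),v.round(1))
print(T.im[208,122:150].max(1)); print(S.im[90:106,221].max(1))
u,v=233,140;g=S.im[v-7:v+7,u-6:u+7].max(2).astype(int);wt=np.clip(90-g,0,None);Y,X=np.mgrid[v-7:v+7,u-6:u+7];print((X*wt).sum()/wt.sum(),(Y*wt).sum()/wt.sum())
for y,z in((.0125,.128),(.02,.128),(.02,.132),(.02,.136),(.024,.14)): print(y,z,S.proj(w([0,y,z])).round(1),T.proj(w([0,y,z])).round(1))
u,v=182,205;g=T.im[v-7:v+8,u-8:u+9].max(2).astype(int);wt=np.clip(90-g,0,None);Y,X=np.mgrid[v-7:v+8,u-8:u+9];print((X*wt).sum()/wt.sum(),(Y*wt).sum()/wt.sum())
E
```

```text
0.3 [0.     0.1857 0.1671] [127.3 209.5] 33 [219.7  99. ]
0.5 [0.     0.1791 0.1787] [128.4 208.9] 51 [220.   96.8]
0.6 [0.     0.175  0.1839] [129.2 208.6] 31 [220.2  96. ]
0.7 [0.     0.1703 0.1886] [130.3 208.3] 18 [220.4  95.3]
0.8 [0.     0.1652 0.1929] [131.5 208. ] 63 [220.7  94.9]
0.9 [0.     0.1598 0.1967] [133.  207.7] 150 [221.   94.7]
1.0 [0.     0.1539 0.1999] [134.6 207.4] 179 [221.4  94.8]
1.1 [0.     0.1478 0.2024] [136.3 207.2] 178 [221.8  95. ]
1.2 [0.     0.1415 0.2044] [138.2 206.9] 178 [222.2  95.5]
[ 15  18  18  29  53  71  74  42  18  13  63 150 178 179 179 177 176 176
 177 175 177 176 177 177 178 172 159 159]
[ 71  71  71  66  50  40  40  50 102 158 179 182 182 182 181 181]
232.4431818181818 139.72348484848484
0.0125 0.128 [[233.5 142.6]] [[184.4 205.4]]
0.02 0.128 [[232.9 141.1]] [[182.1 205.6]]
0.02 0.132 [[232.9 139.9]] [[181.9 205.5]]
0.02 0.136 [[232.8 138.8]] [[181.6 205.4]]
0.024 0.14 [[232.4 136.8]] [[180.2 205.3]]
179.70756302521008 202.07563025210084
```

```bash
python3 -m crank '{"linear":[[-0.003,-0.036,0],[-0.003,-0.036,-0.05],[-0.003,-0.036,-0.09],[-0.003,-0.036,-0.09]],"delta_rot":[[0,0,0],[0,0,0],[0,0,0],[0,0,0]],"fingers":[-1,-1,-1,-1]}'
python3 -m crank '{"linear":[[0,0.004,-0.012],[0,0.008,-0.024],[0,0.01,-0.032],[0,0.01,-0.032]],"delta_rot":[[0,0,0],[0,0,0],[0,0,0],[0,0,0]],"fingers":[-1,-1,-1,-1]}'
```

```text
clock: 50.9
position: [0.522, 0.3293, 0.2148]
tool_rot: [-3.139, 0.002, 1.646]
force: [0.1, -0.8, 0.7]
grip_width: -0.0002
finger_force: 0.0
clock: 51.3
position: [0.5228, 0.3339, 0.2095]
tool_rot: [3.141, -0.002, 1.647]
force: [-0.9, 3.0, 4.7]
grip_width: 0.0
finger_force: 2.4
```

```bash
python3 -m crank '{"linear":[[0,0.006,-0.012],[0,0.012,-0.024],[0,0.012,-0.024]],"delta_rot":[[0,0,0],[0,0,0],[0,0,0]],"fingers":[-1,-1,-1]}'
python3 -m crank '{"linear":[[0,0.006,-0.012],[0,0.012,-0.024],[0,0.012,-0.024]],"delta_rot":[[0,0,0],[0,0,0],[0,0,0]],"fingers":[-1,-1,-1]}'
```

```text
clock: 51.6
position: [0.5228, 0.3359, 0.203]
tool_rot: [3.141, -0.001, 1.647]
force: [-0.3, 2.0, 0.6]
grip_width: -0.0
finger_force: 0.7
clock: 51.9
position: [0.5226, 0.338, 0.1963]
tool_rot: [-3.141, 0.001, 1.646]
force: [-0.6, -0.5, 0.6]
grip_width: 0.0
finger_force: 0.0
```

```bash
python3 -m crank '{"linear":[[-0.002,0.03,0],[-0.004,0.05,-0.04],[-0.004,0.05,-0.08],[-0.004,0.05,-0.08]],"delta_rot":[[0,0,0],[0,0,0],[0,0,0],[0,0,0]],"fingers":[-1,-1,-1,-1]}'
python3 -m crank '{"linear":[[0,0,-0.01],[0,0,-0.02],[0,0,-0.02]],"delta_rot":[[0,0,0],[0,0,0],[0,0,0]],"fingers":[-1,-1,-1]}'
python3 - <<'E'
from h import *
S=Cam("side")
for th in(0,.1,.3,.5):
    c,s=np.cos(th),np.sin(th); print(th,S.proj(w([0,.125+.066*c-.008*s,.140+.066*s+.008*c])).round(1))
print(S.im[92:112,220].max(1))
u,v=232,138;g=S.im[v-7:v+7,u-6:u+7].max(2).astype(int);wt=np.clip(90-g,0,None);Y,X=np.mgrid[v-7:v+7,u-6:u+7];print("tab",(X*wt).sum()/wt.sum(),(Y*wt).sum()/wt.sum())
E
```

```text
clock: 52.3
position: [0.521, 0.3503, 0.1749]
tool_rot: [-3.139, 0.002, 1.646]
force: [-0.3, 0.4, 0.1]
grip_width: -0.0004
finger_force: 0.0
clock: 52.6
position: [0.5221, 0.3504, 0.1721]
tool_rot: [3.141, -0.0, 1.645]
force: [-0.4, -1.0, 1.3]
grip_width: -0.0002
finger_force: 0.6
0 [[219.7 103.5]]
0.1 [[219.7 101.9]]
0.3 [[219.7  99. ]]
0.5 [[220.   96.8]]
[ 34  50  77  86  86  84  88  90  88  86  87  83  75  92 127 139 140 140
 144 153]
tab 232.4568245125348 139.51392757660167
```

```bash
python3 -m crank '{"linear":[[0,0,0.2],[0,0,0.4],[-0.2,0,0.4],[-0.4,0,0.4],[-0.5,0,0.4]],"delta_rot":[[0,0,0],[0,0,0],[0,0,0],[0,0,0],[0,0,0]],"fingers":[-1,-1,-1,-1,-1]}'
python3 -m crank '{"linear":[[-0.2,0.1,0],[-0.3,0.3,0],[-0.3,0.5,0],[-0.3,0.5,0],[-0.3,0.5,0]],"delta_rot":[[0,0,0],[0,0,0],[0,0,0],[0,0,0],[0,0,0]],"fingers":[-1,-1,-1,-1,-1]}'
python3 - <<'E'
from h import *
S=Cam("side");T=Cam("top")
def blob(c,q,W=7):
    u,v=np.round(c.proj(w([0,*q]))[0]).astype(int);g=c.im[v-W:v+W+1,u-W:u+W+1].max(2).astype(int);wt=np.clip(85-g,0,None)
    n,l=cv2.connectedComponents((wt>0).astype(np.uint8)); k=l[np.unravel_index(np.argmax(wt*(np.hypot(*np.mgrid[-W:W+1,-W:W+1])<5)),wt.shape)];wt=wt*(l==k)
    Y,X=np.mgrid[v-W:v+W+1,u-W:u+W+1];return (c.proj(w([0,*q]))[0]).round(1),round((X*wt).sum()/wt.sum(),1),round((Y*wt).sum()/wt.sum(),1),int((wt>0).sum())
for n,c in(("S",S),("T",T)):
    print(n,"tab",blob(c,(.0225,.134)),"tip",blob(c,(.191,.148)),"grip",blob(c,(-.07,.15)))
# neighbours compared with the first pictures
a=cv2.imread("pics/top0.png"); b=cv2.resize(T.im[:,:,::-1],(800,600),interpolation=cv2.INTER_CUBIC)
for nm,(x,y) in dict(jar=(493,326),spool=(395,396),hammer=(300,248),bottle=(198,255),mug=(577,253),driver=(300,397),mandrel=(447,244),yellow=(432,330),blue=(500,411),yellow2=(511,208)).items():
    t=a[y-18:y+19,x-18:x+19]; r=cv2.matchTemplate(b[y-30:y+31,x-30:x+31],t,cv2.TM_CCOEFF_NORMED); _,m,_,p=cv2.minMaxLoc(r); print(nm,round(m,2),(p[0]-12,p[1]-12))
E
```

```text
clock: 53.15
position: [0.3936, 0.3507, 0.2722]
tool_rot: [-3.14, -0.001, 1.647]
force: [0.7, 0.3, -0.3]
grip_width: 0.0001
finger_force: 0.0
clock: 53.65
position: [0.3212, 0.4769, 0.2715]
tool_rot: [3.142, 0.0, 1.648]
force: [0.1, -0.7, -0.3]
grip_width: 0.0002
finger_force: 0.0
S tab (array([232.6, 138.8]), np.float64(232.5), np.float64(139.5), 20) tip (array([219.7, 103.5]), np.float64(219.5), np.float64(104.1), 38) grip (array([240.7, 154.5]), np.float64(240.9), np.float64(157.6), 73)
T tab (array([181. , 205.5]), np.float64(180.7), np.float64(205.5), 16) tip (array([127.4, 210.3]), np.float64(125.5), np.float64(210.1), 132) grip (array([209.5, 202. ]), np.float64(209.4), np.float64(202.2), 34)
jar 1.0 (0, 0)
spool 1.0 (0, 0)
hammer 1.0 (0, 0)
bottle 1.0 (0, 0)
mug 1.0 (0, 0)
driver 0.97 (0, 0)
mandrel 0.98 (-5, 0)
yellow 1.0 (0, 0)
blue 1.0 (0, 0)
yellow2 1.0 (0, 0)
```

```bash
python3 -c "
from workcell import bot; print(bot.job_done())"
```

```text
the job is handed in; nothing more can be done
None
```

The job is handed in at about 54 s: all four blanks were pressed into the shaft, the cover slid shut, the loop hooked over the keeper and the lever snapped flat (last three confirmed in the final images and by touch); pressing the lever over needed a second try after one pass jammed at about 65 N on the wrist sensor, and the jar, spool, hammer, bottle, mug, screwdriver and look-alikes matched their starting positions, while the mandrel's check was less certain.

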